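# Strip the retaining rings from the bearing hubs

## Robot

A 6-joint arm with a two-finger parallel gripper is mounted at the origin on a cart in front of the work surface, level with it; the furniture and walls round the work are solid. World frame = base frame: x ahead of the robot, y to its left, z up, the work surface at z = 0. Lengths are in m, angles in rad, forces in N, time in s.
With the tool pointing down it reaches from about 0.35 to 0.975 m from the base axis. Payload 4.9 kg.
Tool frame: the origin (TCP) lies midway between the tips of the shut fingers; the grasp point (between the pads) lies 19 mm behind it; z points along the fingers, y is the direction in which the jaws open and shut (so a half turn about z gives the same grasp; the last joint's range is limited). The gripper opens to 85 mm and grips with 20 to 120 N. Pads are 22 mm wide; open, the fingers measure 114 mm over their backs; the gripper's body (76 mm by 85 mm) begins 54 mm behind the grasp point. The pads swing forward as they close: fully open they stand 13 mm farther back than shut.
Start: joints at [-1.328, 0.053, 1.613, -0, 1.476, -0.119], TCP at [0.221, -0.585, 0.231] pointing down, gripper open.
Joint ranges: [-3.01, 3.01], [-1.01, 2.22], [0.06, 2.58], [-1.02, 4.17], [0.09, 2.62], [-3.14, 3.14]. Speed limits (rad/s): [2.57, 2.57, 3.14, 3.14, 3.14, 3.14].

## Interface

Orientations are given as a unit quaternion [w, x, y, z].
In Python, from plant import state, grab_frame, camera_params, job_done, boxes_of gives the robot as it stands.
- The arm moves only by the tool step_arm, never from a script. Its argument "steps" is a list of rows, each a list of 4 numbers: the shift along the tool's x, y, z in mm, then the turn about the tool's z in degrees. A call has 1 to 8 rows; each row shifts and turns the pose as measured when the row begins, along the tool's axes as they then stand; what a row does not reach is not made up. A row lasts 1/10 s, in which the tool goes at most 50 mm and 8.59 degrees, less where a joint would pass 70% of its speed; a pose out of reach is approached as far as the arm can. A call is refused whole if a number of a shift passes 50 or a number of a turn 8.59, either way. A call with a gripper value outside its range is refused whole. "claw" is the opening in per cent of the stroke, from 0 (shut) to 100 (fully open), set as the call begins (left out, the last holds). The fingers move at their own pace and stop on an object; the grip force is fixed at half the most. Time passes only in rows, so rows that do not move let the fingers close. It gives the time, the measured TCP pose, the force and the opening at its end, in the units of the state.
- state(): the state, without advancing time (a new reading comes with each control period).
- grab_frame(name): name is "scene" or "top" or "wrist"; returns (picture, depth): 400x640x3 uint8, red, green, blue; 400x640 float32, m along the optical axis (not along the pixel's ray), 0 where there is no reading.
- camera_params(name): a dict with "mtx" (3x3 intrinsics, pixels), "extrinsics" (4x4, takes a point from camera to world coordinates); the wrist camera has in their place "T_tool_cam" (4x4, takes a point from camera to tool coordinates, whose origin is the TCP and whose axes are the flange's). Camera axes: x right, y down, z forward; pixel columns grow to the right and rows downward; lengths in m; the calibration is good to about 2 mm. A picture is of the moment at which its call begins: read the wrist's pose just before it. camera_params takes no time and is no camera call.
- job_done(): hands the job in, once; it reports no verdict.
Trained networks look in the newest picture that a camera, given by its name, has taken for a name from the list of things; names that differ only in an ending like _2 or _b are one class to them, and where a whole thing is asked for, a point or a joint stands for the part that bears it (a point fixed in the world has none). Each returns a list of dicts, best first, with "p" (0 to 1); they miss things now and then, are a little off and sometimes report something else, mostly with a low value. They report only what shows in the picture. A call takes as long as a camera call. They do not tell look-alikes from the thing itself.
- boxes_of(camera, label): "box" ([left, top, width, height] in pixels, round what is visible of it).
The state is a dict: "time": time; "joint_pos": joint angles; "joint_vel": joint speeds; "joint_efforts": joint torques, N m; "tool_pos": TCP position; "tool_rot": TCP orientation; "contact_force": force on the tool from outside, world axes, zero at the start; "ft_torque": the same for the moment, N m; "gripper_width": opening from 0.0 (shut) to 1.0 (fully open).
Only numpy, scipy, OpenCV 4.12 (cv2) and the standard library are available. Lean on these libraries where they do the work, as an engineer would, in place of code of your own. Each camera call takes 0.05 s, during which the arm holds its last target. There are 200 camera calls.

## Task

Strip the three bearing hubs on the bench; two or three of them still have their split ring. With the hooked pick, reach through the slot of each such hub under the end of its ring, lift the ring out and hang it over the bar of the ring rail. When every ring hangs there, put the pick back upright in its forked stand, then stand the empty hubs upright in the crate, one to a cell. Do not pull at a ring with the fingers while it is in its hub, do not tip the hubs over, and leave the sanding block, offcut and hex key where they are.

Things in the scene. Friction and masses are not known exactly. Their poses are not given: they have to be found in the camera images.
- hub_1: Aluminium hub 1: upright cylinder, 64 mm diameter, 60 tall, 0.45 kg, loose. Origin: centre of its underside. Top recess 53 mm wide, 6 deep (seat at z = 54 mm) holds split ring 1, if that is there; below it a 42 mm bore down to z = 38 mm. On its own -x side (within 0.45 rad of facing the robot) a radial slot (10 mm wide inside, 15 outside) goes right through the wall from the rim down to z = 38 mm.
- hub_2: Aluminium hub 2: upright cylinder, 64 mm diameter, 60 tall, 0.45 kg, loose. Origin: centre of its underside. Top recess 53 mm wide, 6 deep (seat at z = 54 mm) holds split ring 2, if that is there; below it a 42 mm bore down to z = 38 mm. On its own -x side (within 0.45 rad of facing the robot) a radial slot (10 mm wide inside, 15 outside) goes right through the wall from the rim down to z = 38 mm.
- hub_3: Aluminium hub 3: upright cylinder, 64 mm diameter, 60 tall, 0.45 kg, loose. Origin: centre of its underside. Top recess 53 mm wide, 6 deep (seat at z = 54 mm) holds split ring 3, if that is there; below it a 42 mm bore down to z = 38 mm. On its own -x side (within 0.45 rad of facing the robot) a radial slot (10 mm wide inside, 15 outside) goes right through the wall from the rim down to z = 38 mm.
- ring_1: Flat rigid steel split ring: 50 mm outside, 36 inside diameter, 4 thick, 30 g, 3 mm gap. Origin: its centre at mid thickness, z its axis. At the start it lies loose in hub 1, underside at hub z = 54 mm, top 2 mm below the rim; one end lies across the pick slot (gap 6.5 mm to one side of the slot's middle), so a pick tip pushed in through the slot passes under that end.
- ring_2: Flat rigid steel split ring: 50 mm outside, 36 inside diameter, 4 thick, 30 g, 3 mm gap. Origin: its centre at mid thickness, z its axis. At the start it lies loose in hub 2, underside at hub z = 54 mm, top 2 mm below the rim; one end lies across the pick slot (gap 6.5 mm to one side of the slot's middle), so a pick tip pushed in through the slot passes under that end.
- ring_3: Flat rigid steel split ring: 50 mm outside, 36 inside diameter, 4 thick, 30 g, 3 mm gap. Origin: its centre at mid thickness, z its axis. At the start it lies loose in hub 3, underside at hub z = 54 mm, top 2 mm below the rim; one end lies across the pick slot (gap 6.5 mm to one side of the slot's middle), so a pick tip pushed in through the slot passes under that end.
- pick: Hooked pick, 0.12 kg, upright in its stand. Origin: where the shank's axis meets the foot's; z up the shank, x along the foot. Foot: 5 mm rod, 20 mm long along +x, its end bent up to 6 mm above the foot's axis. Shank at most 7 mm thick up to z = 100 mm (lowest 16 mm: 5 thick); square collar 30 mm, z = 100 to 106; square wooden handle 18 mm, z = 106 to 186, sides along x and y: grip here.
- pick_stand: Fixed steel stand; origin on the bench under the slot point, z up. Forked plate 8 mm thick, top at z = 120 mm, slot 16 mm wide along x, open at its -x end (x = -28 mm, towards the robot), closed at x = +22; column behind at x = 44 to 56; base 6 mm thick. The pick hangs with its collar on the tines, foot along the stand's +x, pick origin 20 mm above the bench.
- stand_slot (a point): The point in the stand's slot, at the top face of the fork (120 mm above the bench), where the pick's shank axis belongs.
- ring_rail: Fixed ring rail: wooden post 26 mm wide, 133 tall; origin on the bench under the post, z up. A horizontal steel bar, 10 mm diameter, axis at z = 120 mm, sticks out along the rail's +y from the post's face (y = 11 mm) to its free end (y = 140 mm), which points to world +y within 0.2 rad. A hung ring's centre is 13 mm below the bar's axis.
- crate: Low wooden crate, loose, 0.7 kg, 246 mm (x) x 86 mm (y), 36 mm tall, walls, two dividers and floor 5 mm thick: three cells in a row along its x axis, each about 75 mm square inside; origin at the centre of its underside, z up.
- cell_1 (a point): Centre of the crate's first cell, on its inner floor (5 mm above the crate's underside); 80.5 mm along the crate's -x from its centre.
- cell_2 (a point): Centre of the crate's middle cell, on its inner floor.
- cell_3 (a point): Centre of the crate's third cell, on its inner floor; 80.5 mm along the crate's +x.
- lathe_corner (a point): Fixed corner point on the bench: the wood lathe lies wholly to the right (-y) of and behind (+x) this point, back to about x = 0.65 m, solid up to 0.33 m high; keep arm and gripper clear of it.
- chest_front (a point): Fixed point on the bench under the foremost knob of the drawer chest, which stands wholly behind (+x) it, 130 mm to either side of it in y, 0.25 m high, with a drawer ajar; keep clear of it.
- sanding_block: Bystander: wooden sanding block, 108 x 74 x 27 mm, lying behind the crate. Origin at the centre of its underside.
- offcut: Bystander: wooden offcut, 61 x 95 x 18 mm, near the front edge of the bench. Origin at the centre of its underside.
- hex_key: Bystander: L-shaped hex key, 38 x 94 x 4 mm, near the front edge of the bench. Origin at the centre of its underside.
Mind the look-alikes: they are no part of the job. What is shaped like the hub_1 but red is not meant.

How it is judged:
By the outcome, as a careful person would: the job done as asked, in the order asked, and still so for the second after the job is handed in, with the robot touching nothing.
Of ring_1, ring_2, ring_3 only 2 to 3 are there at a start; the rules pass over those that are not, and their reading is None.
At some moment in a run one of crate, hub_1, hub_2, hub_3 may be knocked a few centimetres aside while the robot is not near it.
It also fails if it takes over 210 s, if anything falls off the work surface, if the arm or the gripper's body presses on something with over 40 N, if the wrist force passes 120 N, or if a joint passes its speed limit or range.

## Working session

There is one attempt and no reset: what is moved stays moved. The work goes in short steps, Python scripts to look and compute and a tool call to move; the robot and the scene stay as the last step left them, time stands still between calls to the robot, and variables do not carry over. Pictures are saved under pics/ and viewed, about 12 in all and at most 16, crops included, and the job is handed in when it is done.

Besides the shell and the picture viewer there is one more tool, called by a JSON object that holds its "op" and its "data". step_arm: Moves the arm, as the interface text tells. Its arguments: {"type":"object","properties":{"steps":{"type":"array"},"claw":{"type":"number"}},"required":["steps"]}

```bash
mkdir -p pics; ls
cat > h.py <<'E'
import numpy as np, cv2, json
from scipy.spatial.transform import Rotation as R
from plant import state, grab_frame, camera_params, job_done, boxes_of
def rot(q): return R.from_quat([q[1],q[2],q[3],q[0]])
def toolT(s=None):
    s=s or state(); T=np.eye(4); T[:3,:3]=rot(s["tool_rot"]).as_matrix(); T[:3,3]=s["tool_pos"]; return T
def look(name):
    T=toolT(); im,d=grab_frame(name); p=camera_params(name)
    E=np.array(p["extrinsics"]) if "extrinsics" in p else T@np.array(p["T_tool_cam"])
    return im,d,np.array(p["mtx"]),E
def cloud(d,K,E):
    v,u=np.mgrid[:d.shape[0],:d.shape[1]]
    P=np.stack([(u-K[0,2])/K[0,0]*d,(v-K[1,2])/K[1,1]*d,d],-1)@E[:3,:3].T+E[:3,3]
    P[d<=0]=np.nan; return P
def proj(p,K,E):
    c=(np.asarray(p)-E[:3,3])@E[:3,:3]; q=c@K.T; return q[...,:2]/q[...,2:]
def save(n,im): cv2.imwrite('pics/'+n,im[...,::-1])
E
python3 - <<'E'
from h import *
s=state();print(s)
for n in("scene","top"):
    im,d,K,E=look(n);save(n+'0.png',im);P=cloud(d,K,E);np.savez(n+'0',im=im,d=d,K=K,E=E)
    print(n,K.tolist(),E.round(3).tolist())
    for l in ["hub_1","ring_1","pick","pick_stand","ring_rail","crate","sanding_block","offcut","hex_key"]:
        for b in boxes_of(n,l):
            x,y,w,h=b["box"]; q=P[int(y+h/2),int(x+w/2)]
            print(l,round(b["p"],2),np.round(b["box"]).tolist(),q.round(3))
print(camera_params("wrist"))
E
```

```text
pics
{'time': 0.0, 'joint_pos': array([-1.32798446e+00,  5.33481058e-02,  1.61428704e+00, -3.05296632e-05,
        1.47598653e+00, -1.18994817e-01]), 'joint_vel': array([1.00721486e-03, 2.38508945e-04, 6.42680612e-04, 4.42460654e-04,
       5.12842272e-04, 2.67258020e-05]), 'joint_efforts': array([ 1.26420699e-03, -3.93676829e+01, -3.70177102e+01, -6.37588840e-06,
        6.99996526e-03,  1.90114953e-06]), 'tool_pos': array([ 0.22107378, -0.5839351 ,  0.2300726 ]), 'tool_rot': array([-1.01162504e-03,  9.83680797e-01,  1.79919593e-01, -7.79323168e-05]), 'contact_force': array([ 0.26255602, -0.04938595, -0.30966887]), 'ft_torque': array([-0.03021485,  0.02779391, -0.0161578 ]), 'gripper_width': 0.9993055090189686}
scene [[459.82757936716445, 0.0, 320.7511124649614], [0.0, 459.82757936716445, 196.9641658382765], [0.0, 0.0, 1.0]] [[0.991, -0.117, 0.065, 0.477], [-0.134, -0.825, 0.549, -0.792], [-0.01, -0.552, -0.834, 1.099], [0.0, 0.0, 0.0, 1.0]]
hub_1 0.82 [274.0, 166.0, 28.0, 29.0] [ 0.476 -0.036  0.056]
hub_1 0.7 [276.0, 198.0, 24.0, 36.0] [ 0.465 -0.139  0.039]
hub_1 0.56 [326.0, 166
[... 2008 characters left out ...]
_block 0.58 [230.0, 111.0, 46.0, 28.0] [0.721 0.059 0.025]
offcut 0.63 [258.0, 249.0, 35.0, 36.0] [ 0.371 -0.008  0.023]
hex_key 0.45 [343.0, 269.0, 0.0, 2.0] [ 0.362 -0.169  0.004]
{'mtx': array([[340.10660257,   0.        , 315.76560971],
       [  0.        , 340.10660257, 202.55243529],
       [  0.        ,   0.        ,   1.        ]]), 'T_tool_cam': array([[ 3.84546532e-04, -9.56804891e-01, -2.90730549e-01,
         7.40598362e-02],
       [ 9.99999880e-01,  4.55813013e-04, -1.77406999e-04,
         5.16577791e-04],
       [ 3.02262652e-04, -2.90730446e-01,  9.56804952e-01,
        -1.42612907e-01],
       [ 0.00000000e+00,  0.00000000e+00,  0.00000000e+00,
         1.00000000e+00]])}
```

Run:
```python
from h import *
a=np.load('top0.npz')['im'][90:310,180:500]; b=np.load('scene0.npz')['im'][100:350,220:480]
save('v1.png',np.vstack([cv2.resize(a[:, :266],(780,640))[:300*0+640]])[:600])
c=cv2.resize(a,(800,550),interpolation=cv2.INTER_CUBIC); save('v1.png',c)
```

```text
(no output)
```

View pics/v1.png

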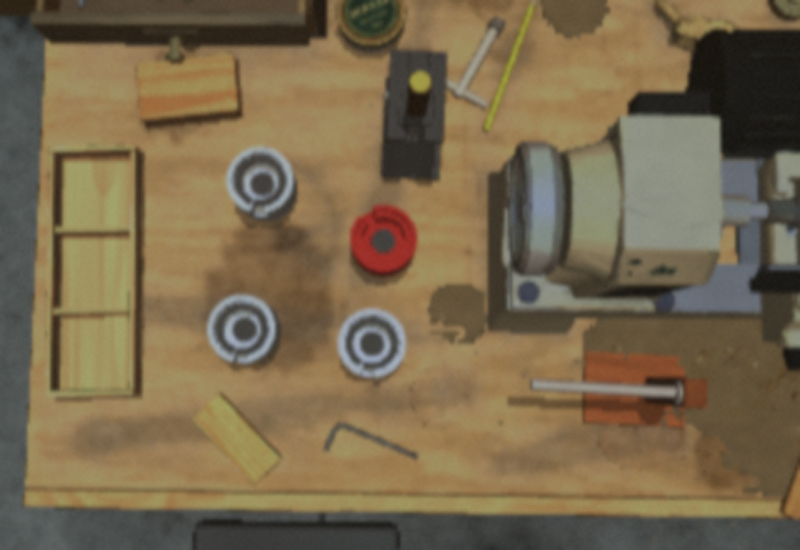

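The top view shows three silver hubs, all apparently with a ring, at about (262,182), (243,328) and (372,343). The red decoy is at (383,240), the stand with the pick at (415,100), the rail at (610,388), the crate on the left, and the lathe on the right.

Run:
```python
from h import *
for n in("top","scene"):
    a=np.load(n+'0.npz');P=cloud(a['d'],a['K'],a['E']);Q=P.reshape(-1,3)
    print(n,'bench z',np.nanmedian(Q[(abs(Q[:,0]-.4)<.03)&(abs(Q[:,1]+.08)<.04)][:,2]))
    for c in([.485,-.012],[.468,-.135],[.622,-.022],[.57,-.14]):
        m=(np.hypot(Q[:,0]-c[0],Q[:,1]-c[1])<.045)&(Q[:,2]>.05)&(Q[:,2]<.075)
        q=Q[m]; (x,y),r=cv2.minEnclosingCircle(q[:,:2].astype(np.float32)); print('hub',len(q),np.round([x,y,r,np.median(q[:,2])],4))
    def rep(t,m):
        q=Q[m]; print(t,len(q),'min',np.percentile(q,2,axis=0).round(3),'max',np.percentile(q,98,axis=0).round(3),'mean',q.mean(0).round(3))
    box=lambda x0,x1,y0,y1,z0,z1:(Q[:,0]>x0)&(Q[:,0]<x1)&(Q[:,1]>y0)&(Q[:,1]<y1)&(Q[:,2]>z0)&(Q[:,2]<z1)
    rep('handle',box(.6,.74,-.23,-.11,.16,.25)); rep('fork',box(.58,.76,-.23,-.11,.105,.125)); rep('highstand',box(.69,.76,-.23,-.11,.1,.3))
    rep('base',box(.6,.8,-.25,-.08,.004,.012))
    m=box(.35,.5,-.5,-.18,.10,.135); rep('rail',m)
    q=Q[m]; qb=q[(q[:,1]>np.percentile(q[:,1],40))]
    if len(qb)>5: print('line',np.polyfit(qb[:,1],qb[:,0],1), 'ymax',q[:,1].max())
    rep('lathe',box(.4,.65,-.5,-.2,.15,.4)); rep('lathelow',box(.46,.65,-.5,-.2,.01,.4))
    q=box(.35,.7,.06,.28,.02,.05);rep('crate',q)
    print('crate rect',cv2.minAreaRect(Q[q][:,:2].astype(np.float32)*1000))
    rep('chest',box(.74,.9,-.1,.25,.03,.3))
```

```text
top bench z 0.0008721449005853477
hub 395 [ 0.4777 -0.0108  0.0322  0.0596]
hub 385 [ 0.4657 -0.1341  0.032   0.0596]
hub 394 [ 0.6205 -0.0249  0.0323  0.0593]
hub 319 [ 0.5651 -0.1442  0.0322  0.0581]
handle 122 min [ 0.665 -0.18   0.162] max [ 0.681 -0.163  0.212] mean [ 0.67  -0.171  0.197]
fork 567 min [ 0.647 -0.198  0.117] max [ 0.728 -0.147  0.124] mean [ 0.692 -0.173  0.121]
highstand 318 min [ 0.692 -0.199  0.118] max [ 0.729 -0.149  0.124] mean [ 0.712 -0.173  0.121]
base 601 min [ 0.627 -0.248  0.004] max [ 0.782 -0.098  0.012] mean [ 0.681 -0.178  0.007]
rail 500 min [ 0.413 -0.452  0.103] max [ 0.492 -0.256  0.135] mean [ 0.44  -0.36   0.125]
line [0.15632413 0.49142899] ymax -0.2493351874747733
lathe 9672 min [ 0.471 -0.496  0.152] max [ 0.643 -0.242  0.332] mean [ 0.552 -0.367  0.268]
lathelow 11396 min [ 0.476 -0.495  0.034] max [ 0.641 -0.242  0.332] mean [ 0.549 -0.364  0.242]
crate 1147 min [0.413 0.073 0.02 ] max [0.697 0.185 0.04 ] mean [0.549 0.138 0.032]
crate rect ((558.2582397460938, 137.858154296875), (120.26046752929688, 299.70013427734375), 82.739341735839
[... 567 characters left out ...]
min [ 0.675 -0.247  0.004] max [ 0.787 -0.134  0.012] mean [ 0.717 -0.191  0.007]
rail 403 min [ 0.413 -0.427  0.104] max [ 0.492 -0.28   0.134] mean [ 0.43  -0.374  0.124]
line [0.06781564 0.45487072] ymax -0.25921553320945045
lathe 8154 min [ 0.472 -0.497  0.159] max [ 0.644 -0.252  0.331] mean [ 0.561 -0.383  0.258]
lathelow 9294 min [ 0.478 -0.496  0.061] max [ 0.644 -0.253  0.331] mean [ 0.561 -0.383  0.24 ]
crate 861 min [0.415 0.08  0.021] max [0.695 0.184 0.039] mean [0.544 0.135 0.03 ]
crate rect ((559.0556030273438, 136.95562744140625), (120.97526550292969, 296.2295837402344), 83.89383697509766)
chest 7424 min [ 0.745 -0.087  0.044] max [0.897 0.173 0.227] mean [0.819 0.008 0.174]
  return _methods._mean(a, axis=axis, dtype=dtype,
  ret = ret.dtype.type(ret / rcount)
```

{"op": "step_arm", "data": {"steps": [[0,0,-50,0],[0,0,-40,0],[0,0,0,0]]}}

```text
time: 1.3
tool_pos: [0.2208, -0.5828, 0.3203]
tool_rot: [-0.004, 0.984, 0.18, -0.0]
contact_force: [0.4, 1.8, 0.7]
gripper_width: 1.003
```

{"op": "step_arm", "data": {"steps": [[0,0,-20,6.9],[0,0,-10,6.9],[0,0,0,6.9],[14,-44,0,0],[14,-44,0,0],[14,-44,0,0],[14,-44,0,0],[14,-44,0,0]]}}

```text
time: 2.1
tool_pos: [0.294, -0.3612, 0.3467]
tool_rot: [-0.006, 1.0, -0.012, -0.002]
contact_force: [0.8, 0.3, 0.5]
gripper_width: 1.0
```

{"op": "step_arm", "data": {"steps": [[14,-44,0,0],[14,-44,0,0],[14,-44,0,0],[14,-44,0,0],[20,-40,0,0],[20,0,0,0],[0,0,0,0]]}}

```text
time: 2.8
tool_pos: [0.3971, -0.133, 0.3454]
tool_rot: [-0.007, 1.0, -0.009, -0.001]
contact_force: [-0.6, 0.1, -0.1]
gripper_width: 0.998
```

Run:
```python
from h import *
for n in("top","scene"):
    a=np.load(n+'0.npz');P=cloud(a['d'],a['K'],a['E']);Q=P.reshape(-1,3)
    m=(Q[:,0]>.38)&(Q[:,0]<.462)&(Q[:,1]>-.5)&(Q[:,1]<-.2)&(Q[:,2]>.112)&(Q[:,2]<.129)
    q=Q[m];print(n,len(q),'end',q[:,1].max(),q[:,1].min())
    for y in np.arange(-.46,-.2,.02):
        s=q[(abs(q[:,1]-y)<.01)]
        if len(s): print(round(y,2),len(s),np.r_[s[:,0].min(),np.median(s[:,0]),s[:,0].max(),s[:,2].max()].round(4))
    m=(Q[:,0]>.38)&(Q[:,0]<.462)&(Q[:,1]>-.5)&(Q[:,1]<-.2)&(Q[:,2]>.129)&(Q[:,2]<.14)
    q=Q[m];print('post',q.min(0),q.max(0))
    m=(Q[:,0]>.44)&(Q[:,0]<.65)&(Q[:,1]>-.6)&(Q[:,1]<-.2)&(Q[:,2]>.14)&(Q[:,2]<.34)
    q=Q[m]; print('lathe',np.percentile(q,.3,axis=0),np.percentile(q,99.7,axis=0))
print(state()['tool_pos'],state()['tool_rot'])
```

```text
top 287 end -0.27343657138858674 -0.4055072940036929
-0.4 42 [0.4116 0.4243 0.4373 0.129 ]
-0.38 41 [0.4218 0.4262 0.4305 0.128 ]
-0.36 41 [0.4215 0.426  0.4304 0.1273]
-0.34 41 [0.4234 0.4278 0.4321 0.1287]
-0.32 46 [0.4232 0.4277 0.432  0.1282]
-0.3 38 [0.4251 0.4295 0.4338 0.128 ]
-0.28 38 [0.4248 0.4293 0.4337 0.1277]
post [ 0.41176659 -0.42304495  0.12904413] [ 0.43739232 -0.28801273  0.13811012]
lathe [ 0.44197872 -0.59799319  0.14224761] [ 0.64865773 -0.24013625  0.3337163 ]
scene 256 end -0.2753377160132089 -0.42785102996799024
-0.42 40 [0.4113 0.4252 0.4375 0.129 ]
-0.4 22 [0.4168 0.4252 0.4376 0.1282]
-0.38 34 [0.4222 0.4259 0.4305 0.1284]
-0.36 39 [0.4215 0.4268 0.4319 0.1275]
-0.34 33 [0.423  0.4271 0.4316 0.1264]
-0.32 30 [0.4248 0.4291 0.433  0.1268]
-0.3 35 [0.4235 0.4289 0.4337 0.127 ]
-0.28 23 [0.4258 0.4303 0.4338 0.1257]
post [ 0.41131136 -0.42748899  0.12901476] [ 0.43677538 -0.40313166  0.13698716]
lathe [ 0.44246758 -0.59878936  0.14319123] [ 0.64897589 -0.24451648  0.33207107]
[ 0.39706056 -0.13296544  0.34536524] [-0.0072877   0.99993371 -0.00884215 -0.0011303 ]
```

{"op": "step_arm", "data": {"steps": [[40,8,0,0],[40,8,0,0],[40,8,0,0],[40,8,0,0],[40,4,0,0],[20,0,0,0],[0,0,0,0],[0,0,0,0]]}}

```text
time: 3.6
tool_pos: [0.6179, -0.1796, 0.3394]
tool_rot: [-0.007, 1.0, -0.013, -0.005]
contact_force: [0.1, -0.6, 0.0]
gripper_width: 0.997
```

Run:
```python
from h import *
s=state();print(s['tool_pos'],s['tool_rot'])
im,d,K,E=look("wrist");print(state()['tool_rot']);np.savez('w1',im=im,d=d,K=K,E=E);save('w1.png',im)
P=cloud(d,K,E);Q=P.reshape(-1,3)
b=lambda x0,x1,y0,y1,z0,z1:Q[(Q[:,0]>x0)&(Q[:,0]<x1)&(Q[:,1]>y0)&(Q[:,1]<y1)&(Q[:,2]>z0)&(Q[:,2]<z1)]
q=b(.6,.74,-.23,-.11,.2,.215);print('handletop',len(q),q.min(0),q.max(0),cv2.minAreaRect((q[:,:2]*1000).astype(np.float32)))
q=b(.6,.78,-.25,-.11,.112,.125);print('fork',len(q),q.min(0),q.max(0),cv2.minAreaRect((q[:,:2]*1000).astype(np.float32)))
```

```text
[ 0.61786772 -0.17958302  0.33943623] [-0.00737272  0.99987973 -0.0125469  -0.0053604 ]
[-0.00732901  0.9998798  -0.01261864 -0.00523774]
handletop 492 [ 0.66610391 -0.18215022  0.20013813] [ 0.68424983 -0.1642359   0.21056786] ((675.2318725585938, -173.23655700683594), (17.606966018676758, 18.011560440063477), 87.75021362304688)
fork 3222 [ 0.64702154 -0.20044408  0.1154312 ] [ 0.73112281 -0.14600972  0.12499764] ((688.99755859375, -173.49208068847656), (52.07475662231445, 83.61825561523438), 87.86157989501953)
```

View pics/w1.png

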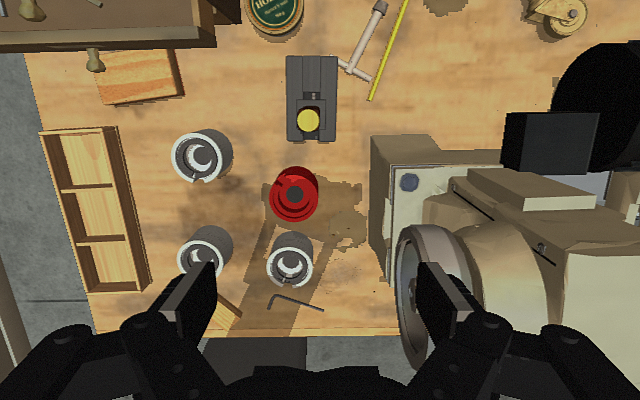

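The wrist picture shows the pick's handle top at (308,120) in the fork, the hubs at (200,158), (203,250) and (290,260), and the lathe to the right from column 370.

```bash
cat >> h.py <<'E'
def yaw(T): return np.degrees(np.arctan2(T[1,0],T[0,0]))
def d(target,yw=None,off=(0,0,0)):
    "tool-frame mm so that the tool-fixed point off (m) reaches target"
    T=toolT(); p=T[:3,3]+T[:3,:3]@np.array(off)
    if yw is not None:
        dy=(yw-yaw(T)+180)%360-180; Rz=R.from_euler('z',dy,degrees=True).as_matrix(); p=T[:3,3]+Rz@T[:3,:3]@np.array(off)
    else: dy=0
    print('tcp',T[:3,3].round(4),'yaw %.2f'%yaw(T),'tilt',T[:2,2].round(4),'pt',p.round(4),'-> tool mm',(T[:3,:3].T@(np.array(target)-p)*1000).round(1),'turn',round(-dy,2))
E
python3 -c "
from h import *
d([.675,-.1732,.25],-2.1); d([.675,-.1732,.166],-2.1)"
```

```text
tcp [ 0.6176 -0.1795  0.3395] yaw -1.44 tilt [-0.0103  0.0148] pt [ 0.6176 -0.1795  0.3395] -> tool mm [58.2 -6.5 88.9] turn 0.66
tcp [ 0.6176 -0.1795  0.3395] yaw -1.44 tilt [-0.0103  0.0148] pt [ 0.6176 -0.1795  0.3395] -> tool mm [ 59.   -5.2 172.9] turn 0.66
```

{"op": "step_arm", "data": {"steps": [[30,-3,40,0.6],[28,-3,40,0],[0,0,10,0],[0,0,0,0]], "claw": 45}}

```text
time: 4.05
tool_pos: [0.6728, -0.1764, 0.2522]
tool_rot: [-0.006, 1.0, -0.02, -0.002]
contact_force: [-0.7, 0.7, 0.7]
gripper_width: 0.449
```

```bash
python3 -c "
from h import *
d([.675,-.1732,.166],-2.1)
im,dd,K,E=look('wrist');P=cloud(dd,K,E);Q=P.reshape(-1,3)
m=(abs(Q[:,0]-.675)<.03)&(abs(Q[:,1]+.173)<.015)&(Q[:,2]>.2)&(Q[:,2]<.215);q=Q[m];print(len(q),cv2.minAreaRect((q[:,:2]*1000).astype(np.float32)),np.median(q[:,2]))"
```

```text
tcp [ 0.6728 -0.1764  0.2522] yaw -2.29 tilt [-0.0046  0.0113] pt [ 0.6728 -0.1764  0.2522] -> tool mm [ 2.5 -2.3 86.2] turn -0.19
866 ((675.6132202148438, -173.2131805419922), (17.611295700073242, 17.982196807861328), 87.76579284667969) 0.20820610619924634
```

{"op": "step_arm", "data": {"steps": [[2,-2,35,0],[1,0,35,0],[0,0,15,0],[0,0,0,0]]}}

```text
time: 4.5
tool_pos: [0.6768, -0.1765, 0.1789]
tool_rot: [-0.002, 1.0, -0.021, 0.006]
contact_force: [0.1, -0.7, -0.1]
gripper_width: 0.452
```

```bash
python3 -c "
from h import *
d([.6755,-.1732,.166],-2.1)"
```

```text
tcp [ 0.6768 -0.1765  0.1789] yaw -2.41 tilt [0.012  0.0044] pt [ 0.6768 -0.1765  0.1789] -> tool mm [-1.6 -3.2 12.9] turn -0.31
```

{"op": "step_arm", "data": {"steps": [[-2,-3,8,0],[0,0,5,0],[0,0,0,0]]}}

```text
time: 4.8
tool_pos: [0.6768, -0.1744, 0.1721]
tool_rot: [-0.001, 1.0, -0.021, 0.01]
contact_force: [-0.5, 0.0, 0.7]
gripper_width: 0.451
```

{"op": "step_arm", "data": {"steps": [[0,0,0,0],[0,0,0,0],[0,0,0,0],[0,0,0,0],[0,0,0,0]], "claw": 5}}

```text
time: 5.3
tool_pos: [0.6778, -0.1747, 0.1743]
tool_rot: [-0.0, 1.0, -0.021, 0.012]
contact_force: [0.0, 0.9, -1.8]
gripper_width: 0.199
```

```bash
python3 -c "
from h import *
d([.6755,-.1732,.166],-2.1);s=state();print(s['contact_force'],s['gripper_width'])"
```

```text
tcp [ 0.6778 -0.1747  0.1743] yaw -2.44 tilt [0.0231 0.0001] pt [ 0.6778 -0.1747  0.1743] -> tool mm [-2.5 -1.4  8.3] turn -0.34
[ 0.02106356  0.90788337 -1.80889224] 0.19867108921449733
```

```bash
cat >> h.py <<'E'
def pickT(yawdeg=-2.1,p=(.6754,-.1732,.020)):
    T=np.eye(4);T[:3,:3]=R.from_euler('z',yawdeg,degrees=True).as_matrix();T[:3,3]=p;return T
def pk(target=None,yw=None):
    "pick pose now; tool mm to bring pick origin to target"
    T=toolT(); G=np.load('grasp.npy'); W=T@G
    print('t',state()['time'],'pick',W[:3,3].round(4),'yaw %.2f'%yaw(W),'shank',W[:2,2].round(3),'tooltilt',T[:2,2].round(3),'F',np.round(state()['contact_force'],1),'w',round(state()['gripper_width'],3))
    if target is not None:
        p=W[:3,3]; dy=0
        if yw is not None:
            dy=(yw-yaw(W)+180)%360-180; p=T[:3,3]+R.from_euler('z',dy,degrees=True).as_matrix()@(p-T[:3,3])
        print('  -> tool mm now',(T[:3,:3].T@(np.array(target)-p)*1000).round(1),'after turn',(T[:3,:3].T@R.from_euler('z',-dy,degrees=True).as_matrix()@(np.array(target)-p)*1000).round(1),'turn',round(-dy,2))
E
python3 -c "
from h import *
np.save('grasp.npy',np.linalg.inv(toolT())@pickT());pk([.6754,-.1732,.03])"
```

```text
t 5.3 pick [ 0.6754 -0.1732  0.02  ] yaw -2.10 shank [-0.  0.] tooltilt [0.023 0.   ] F [ 0.   0.9 -1.8] w 0.199
  -> tool mm now [  0.2  -0.  -10. ] after turn [  0.2  -0.  -10. ] turn 0
```

{"op": "step_arm", "data": {"steps": [[0,0,-6,0],[0,0,-6,0],[0,0,0,0]]}}

```text
time: 5.6
tool_pos: [0.6774, -0.1747, 0.1869]
tool_rot: [-0.0, 1.0, -0.021, 0.011]
contact_force: [0.1, -0.4, -0.9]
gripper_width: 0.202
```

```bash
python3 -c "
from h import *
pk([.615,-.171,.032])"
```

```text
t 5.6 pick [ 0.6748 -0.1731  0.0325] yaw -2.10 shank [ 0.001 -0.   ] tooltilt [0.022 0.   ] F [ 0.1 -0.4 -0.9] w 0.202
  -> tool mm now [-59.9   0.4  -0.8] after turn [-59.9   0.4  -0.8] turn 0
```

{"op": "step_arm", "data": {"steps": [[-17,0,0,0],[-22,0,0,0],[-22,0,0,0],[-5,0,-20,0],[0,0,-40,0],[0,0,-30,0],[0,0,0,0]]}}

```text
time: 6.3
tool_pos: [0.6058, -0.1714, 0.2774]
tool_rot: [-0.001, 1.0, -0.021, 0.01]
contact_force: [-0.1, -0.5, -0.4]
gripper_width: 0.2
```

Run:
```python
from h import *
pk()
a=np.load('w1.npz');P=cloud(a['d'],a['K'],a['E']);Q=P.reshape(-1,3)
from scipy.optimize import least_squares
for n,c in dict(A=(.478,-.011),B=(.466,-.135),C=(.6205,-.025)).items():
    m=(np.hypot(Q[:,0]-c[0],Q[:,1]-c[1])<.04)&(Q[:,2]>.0575)&(Q[:,2]<.068); q=Q[m]
    f=least_squares(lambda v:(lambda r:np.where(r>.0293,np.maximum(r-.032,0),np.maximum(.0265-r,0)))(np.hypot(q[:,0]-v[0],q[:,1]-v[1]))*1000,c,loss='soft_l1').x
    r=np.hypot(q[:,0]-f[0],q[:,1]-f[1]); k=(r>.0265)&(r<.032)
    an=np.degrees(np.arctan2(q[k,1]-f[1],q[k,0]-f[0]))%360
    h=np.histogram(an,np.arange(120,245,4))[0]
    # ring: 
    q2=Q[(np.hypot(Q[:,0]-f[0],Q[:,1]-f[1])<.024)&(np.hypot(Q[:,0]-f[0],Q[:,1]-f[1])>.019)]
    print(n,f.round(4),'z',np.median(q[:,2]).round(4),len(q),'in ring band z',np.percentile(q2[:,2],[10,50,90]).round(4));print(h)
```

```text
t 6.3 pick [ 0.603  -0.1697  0.1231] yaw -2.10 shank [ 0.003 -0.001] tooltilt [0.02  0.001] F [-0.1 -0.5 -0.4] w 0.2
A [ 0.4763 -0.0122] z 0.0594 619 in ring band z [0.0398 0.0576 0.0589]
[3 0 0 0 0 0 0 0 0 0 0 0 0 0 0 0 0 0 0 0 0 0 0 0 0 0 2 3 2 5 1]
B [ 0.4669 -0.1349] z 0.0592 838 in ring band z [0.0383 0.0577 0.0589]
[6 5 5 4 6 6 5 5 6 4 0 0 0 0 0 0 4 5 6 5 5 5 6 6 6 5 6 6 6 5 5]
C [ 0.6212 -0.026 ] z 0.0592 1051 in ring band z [0.0389 0.0576 0.0589]
[5 7 5 8 5 8 6 6 6 6 8 0 0 0 0 0 0 0 7 5 6 5 5 7 5 8 5 7 5 6 7]
```

{"op": "step_arm", "data": {"steps": [[-30,-5,0,3],[-40,-10,0,3],[-40,-10,0,0],[-40,-10,0,0],[-35,-6,0,0],[-10,0,0,0],[0,0,0,0],[0,0,0,0]]}}

```text
time: 7.1
tool_pos: [0.41, -0.104, 0.2642]
tool_rot: [-0.002, 0.997, -0.076, 0.007]
contact_force: [-0.0, -0.4, 0.1]
gripper_width: 0.205
```

```bash
cat >> h.py <<'E'
from scipy.optimize import least_squares
def hub(P,c,zmin=.055,rad=.045):
    Q=P.reshape(-1,3); m=(np.hypot(Q[:,0]-c[0],Q[:,1]-c[1])<rad)&(Q[:,2]>zmin)&(Q[:,2]<.07); q=Q[m]
    z=np.percentile(q[:,2],90); q=q[q[:,2]>z-.0012]
    f=least_squares(lambda v:(lambda r:np.maximum(r-.032,0)+np.maximum(.0265-r,0))(np.hypot(q[:,0]-v[0],q[:,1]-v[1]))*1000,c,loss='soft_l1').x
    r=np.hypot(q[:,0]-f[0],q[:,1]-f[1]); k=(r>.0265)&(r<.0325)
    an=np.degrees(np.arctan2(q[k,1]-f[1],q[k,0]-f[0]))%360; an.sort()
    s=an[(an>110)&(an<260)]; g=np.diff(s); i=g.argmax()
    o=Q[(np.hypot(Q[:,0]-f[0],Q[:,1]-f[1])<.024)&(np.hypot(Q[:,0]-f[0],Q[:,1]-f[1])>.019)]
    print('hub',f.round(4),'z',z.round(4),'n',len(q),'slot %.1f..%.1f mid %.1f'%(s[i],s[i+1],(s[i]+s[i+1])/2),'band z',np.nanpercentile(o[:,2],[25,50,75]).round(4))
    return f
E
python3 - <<'E'
from h import *
pk()
im,dd,K,E=look('wrist');np.savez('w2',im=im,d=dd,K=K,E=E);P=cloud(dd,K,E)
for c in((.4665,-.1348),(.477,-.0115),(.621,-.0255)):
    try: hub(P,c)
    except Exception as e: print(c,e)
save('w2.png',im)
E
```

```text
t 7.1 pick [ 0.4066 -0.1013  0.11  ] yaw -8.36 shank [ 0.008 -0.006] tooltilt [0.015 0.004] F [-0.  -0.4  0.1] w 0.205
hub [ 0.4669 -0.1343] z 0.0607 n 743 slot 159.4..187.1 mid 173.3 band z [0.0573 0.0579 0.0585]
hub [ 0.4785 -0.0117] z 0.0606 n 782 slot 166.6..193.5 mid 180.0 band z [0.0569 0.0577 0.0584]
(0.621, -0.0255) index -1 is out of bounds for axis 0 with size 0
```

View pics/w2.png

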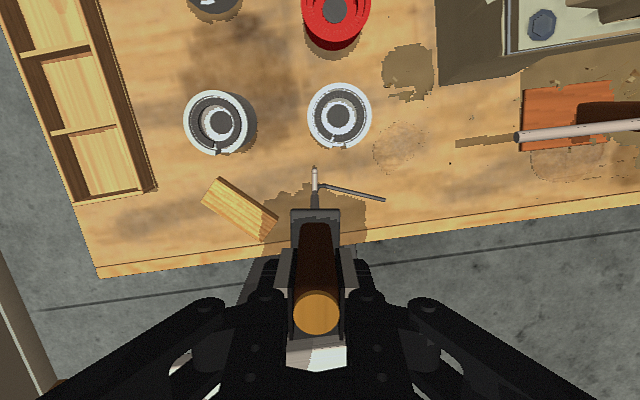

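Foot tip at (313,170), hub B at (340,117), hub A at (217,122); both have rings, slots towards the robot.

```bash
cat >> h.py <<'E'
def tipcheck(dd,K,E):
    W=toolT()@np.load('grasp.npy'); P=cloud(dd,K,E)
    L=(P-W[:3,3])@W[:3,:3]           # cloud in pick frame
    m=(np.abs(L[...,1])<.012)&(L[...,0]>-.004)&(L[...,0]<.028)&(np.abs(L[...,2])<.012)
    q=L[m]; t=q[q[:,0]>q[:,0].max()-.004]
    print('foot pts (pick frame mm) n',len(q),'xmax %.1f'%(q[:,0].max()*1e3),'y mid all %.1f tip %.1f'%((np.percentile(q[:,1],5)+np.percentile(q[:,1],95))*500,np.median(t[:,1])*1e3),'z tip max %.1f, z low %.1f'%(t[:,2].max()*1e3,np.percentile(q[(q[:,0]<.013)&(q[:,0]>.004)][:,2],80)*1e3 if ((q[:,0]<.013)&(q[:,0]>.004)).any() else -99))
E
python3 - <<'E'
from h import *
a=np.load('w2.npz');tipcheck(a['d'],a['K'],a['E'])
u=np.array([np.cos(np.radians(-7.0)),np.sin(np.radians(-7.0))]);c=np.array([.4668,-.1344])
pk([*(c-.062*u),.075],-7.0);pk([*(c-.062*u),.0425],-7)
E
```

```text
foot pts (pick frame mm) n 125 xmax 22.7 y mid all -0.1 tip -0.2 z tip max 7.8, z low 3.7
t 7.15 pick [ 0.4066 -0.1013  0.1099] yaw -8.35 shank [ 0.009 -0.006] tooltilt [0.014 0.004] F [-0.2  0.2 -1. ] w 0.198
  -> tool mm now [ 2.1 25.6 34.8] after turn [ 1.5 25.6 34.8] turn -1.35
t 7.15 pick [ 0.4066 -0.1013  0.1099] yaw -8.35 shank [ 0.009 -0.006] tooltilt [0.014 0.004] F [-0.2  0.2 -1. ] w 0.198
  -> tool mm now [ 1.7 25.8 67.3] after turn [ 1.1 25.8 67.3] turn -1.35
```

{"op": "step_arm", "data": {"steps": [[0,13,10,-1.3],[1,13,15,0],[0,0,20,0],[0,0,15,0],[0,0,0,0]]}}

```text
time: 7.65
tool_pos: [0.4121, -0.1322, 0.2016]
tool_rot: [-0.003, 0.998, -0.064, 0.007]
contact_force: [-0.1, 0.3, -1.0]
gripper_width: 0.205
```

Run:
```python
from h import *
im,dd,K,E=look('wrist');tipcheck(dd,K,E)
c=hub(cloud(dd,K,E),(.4668,-.1344))
u=np.array([np.cos(np.radians(-7.0)),np.sin(np.radians(-7.0))]);c=np.array([.4668,-.1344])
pk([*(c-.058*u),.0425],-7.0);pk([*(c-.029*u),.0425],-7)
save('w3.png',im[60:260,200:440].repeat(3,0).repeat(3,1))
```

```text
foot pts (pick frame mm) n 158 xmax 28.0 y mid all 1.8 tip 1.8 z tip max 12.0, z low 2.4
hub [ 0.4666 -0.1352] z 0.0606 n 1131 slot 157.4..185.5 mid 171.5 band z [0.0575 0.0579 0.0584]
t 7.7 pick [ 0.4092 -0.1298  0.0486] yaw -6.96 shank [ 0.008 -0.006] tooltilt [0.015 0.004] F [-0.3  0.6 -0.1] w 0.201
  -> tool mm now [-0.4 -2.4  6.1] after turn [-0.4 -2.4  6.1] turn 0.04
t 7.7 pick [ 0.4092 -0.1298  0.0486] yaw -6.96 shank [ 0.008 -0.006] tooltilt [0.015 0.004] F [-0.3  0.6 -0.1] w 0.201
  -> tool mm now [28.6 -2.6  6.5] after turn [28.6 -2.6  6.5] turn 0.04
```

View pics/w3.png

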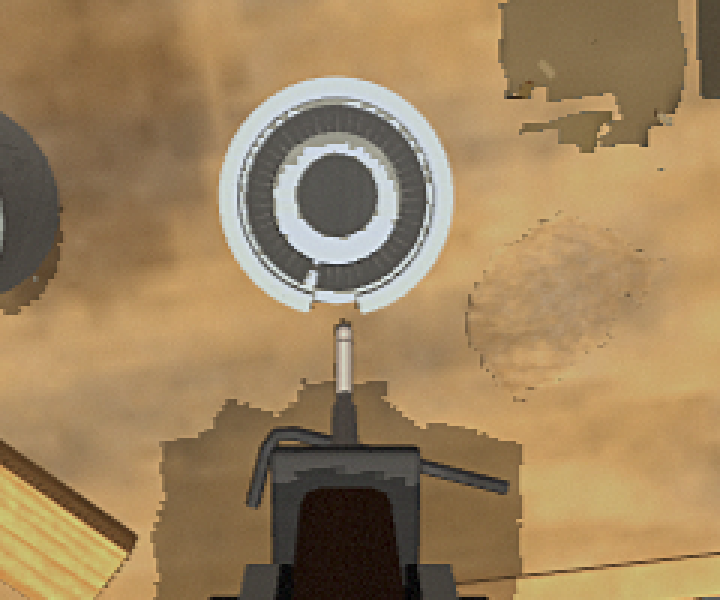

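The crop shows hub B with its ring gap at (313,275), left of the slot's middle at x≈336. The pick tip is at x≈343, about 2 mm to the right.

{"op": "step_arm", "data": {"steps": [[0,-2,4,0.4],[0,0,3,0],[0,0,0,0]]}}

```text
time: 8.0
tool_pos: [0.4148, -0.1308, 0.1976]
tool_rot: [-0.002, 0.998, -0.067, 0.009]
contact_force: [-0.9, -0.2, -0.3]
gripper_width: 0.205
```

Run:
```python
from h import *
im,dd,K,E=look('wrist');tipcheck(dd,K,E)
c=hub(cloud(dd,K,E),(.4668,-.1344))
u=np.array([np.cos(np.radians(-7.5)),np.sin(np.radians(-7.5))]);c=np.array([.4668,-.1347])
pk([*(c-.029*u),.0425],-7.5)
```

```text
foot pts (pick frame mm) n 182 xmax 27.3 y mid all 1.2 tip 0.7 z tip max -3.9, z low 3.1
hub [ 0.4668 -0.1355] z 0.0606 n 1163 slot 157.6..184.7 mid 171.1 band z [0.0574 0.0579 0.0585]
t 8.05 pick [ 0.412  -0.1285  0.0436] yaw -7.38 shank [ 0.005 -0.004] tooltilt [0.018 0.002] F [-0.5 -0.7 -1.9] w 0.201
  -> tool mm now [26.1 -1.1  1.6] after turn [26.1 -1.2  1.6] turn 0.12
```

{"op": "step_arm", "data": {"steps": [[8,0,1,0],[8,0,0,0],[6,0,0,0],[0,0,0,0]]}}

```text
time: 8.45
tool_pos: [0.4397, -0.1344, 0.199]
tool_rot: [-0.001, 0.998, -0.067, 0.011]
contact_force: [0.3, 0.8, -1.8]
gripper_width: 0.202
```

Run:
```python
from h import *
im,dd,K,E=look('wrist')
c=hub(cloud(dd,K,E),(.4668,-.1344))
u=np.array([np.cos(np.radians(-7.5)),np.sin(np.radians(-7.5))]);c=np.array([.4668,-.135])
pk([*(c-.029*u),.0425],-7.5)
save('w4.png',im[60:260,200:440].repeat(3,0).repeat(3,1))
```

```text
hub [ 0.4669 -0.1348] z 0.0606 n 1123 slot 158.5..168.7 mid 163.6 band z [0.2031 0.2349 0.2733]
t 8.5 pick [ 0.4369 -0.1322  0.0446] yaw -7.36 shank [ 0.002 -0.003] tooltilt [0.021 0.001] F [-0.1 -0.1 -1.2] w 0.197
  -> tool mm now [ 1.  -1.1  2.1] after turn [ 1.  -1.1  2.1] turn 0.14
```

View pics/w4.png

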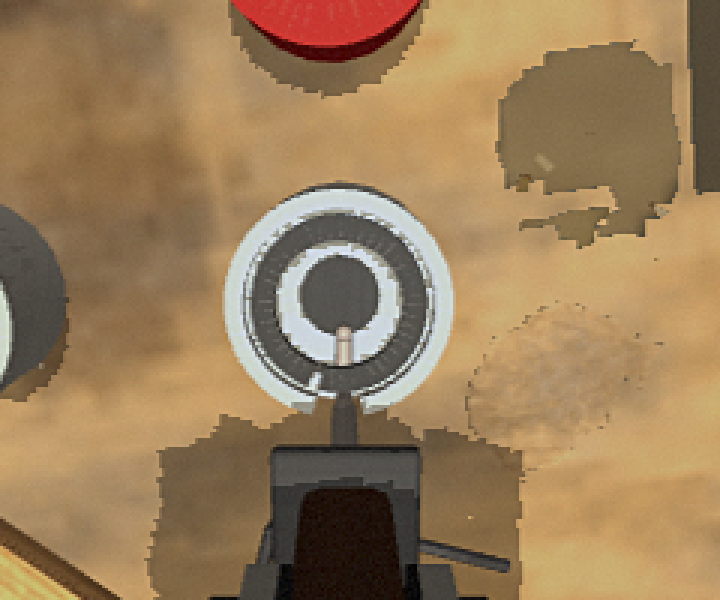

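The foot is through the slot and under the ring: its tip shows at (343,330) inside the bore, with the ring band crossing over it.

{"op": "step_arm", "data": {"steps": [[0,0,-8,0],[1,0,-8,0],[2,0,-8,0],[4,0,-9,0],[7,0,-8,0],[9,0,-7,0],[8,0,-6,0],[0,0,-12,0]]}}

```text
time: 9.3
tool_pos: [0.4709, -0.1388, 0.2703]
tool_rot: [-0.001, 0.998, -0.067, 0.01]
contact_force: [0.6, -0.4, -2.6]
gripper_width: 0.2
```

Run:
```python
from h import *
im,dd,K,E=look('wrist')
pk()
save('w5.png',im[60:260,200:440].repeat(3,0).repeat(3,1))
```

```text
t 9.35 pick [ 0.4696 -0.1373  0.1193] yaw -7.38 shank [-0.002 -0.001] tooltilt [ 0.025 -0.001] F [-0.1 -0.4  0.7] w 0.199
```

View pics/w5.png

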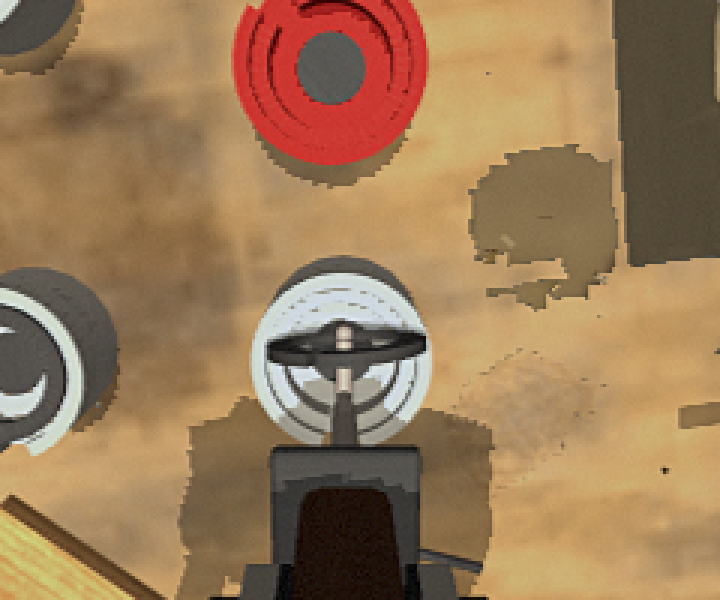

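The ring hangs crosswise on the foot at (345,345), and hub B stands upright below it, empty.

{"op": "step_arm", "data": {"steps": [[-8,0,-10,8.5],[-8,0,-10,8.5],[-8,0,-10,8.5],[-5,0,-5,8.5],[-5,-5,-3,8.5],[0,-5,0,8.5],[0,-5,0,8.5],[0,0,0,8.5]]}}

```text
time: 10.15
tool_pos: [0.4507, -0.1163, 0.3167]
tool_rot: [-0.007, 0.784, -0.62, 0.011]
contact_force: [0.1, -0.7, -0.9]
gripper_width: 0.199
```

{"op": "step_arm", "data": {"steps": [[0,0,0,8.5],[0,0,0,6],[0,0,0,0]]}}

```text
time: 10.45
tool_pos: [0.4505, -0.116, 0.3177]
tool_rot: [0.008, -0.697, 0.717, -0.01]
contact_force: [-0.4, 0.4, -1.8]
gripper_width: 0.197
```

Run:
```python
from h import *
pk([.4236,-.225,.150],-92.3)
im,dd,K,E=look('wrist');np.savez('w6',im=im,d=dd,K=K,E=E);save('w6.png',im)
Q=cloud(dd,K,E).reshape(-1,3)
m=(Q[:,0]>.40)&(Q[:,0]<.455)&(Q[:,1]>-.43)&(Q[:,1]<-.26)&(Q[:,2]>.112)&(Q[:,2]<.13);q=Q[m];print(len(q))
print('end',np.percentile(q[:,1],[98,100]))
for y in np.arange(-.40,-.26,.02):
    s=q[abs(q[:,1]-y)<.01]
    if len(s)>3: print(round(y,2),len(s),s[:,0].min().round(4),s[:,0].max().round(4),'mid',((s[:,0].min()+s[:,0].max())/2).round(4),s[:,2].max().round(4))
```

```text
t 10.45 pick [ 0.4558 -0.1104  0.1635] yaw -91.23 shank [-0.025 -0.021] tooltilt [ 0.026 -0.002] F [-0.4  0.4 -1.8] w 0.197
  -> tool mm now [115.3  29.5  12.9] after turn [115.8  27.3  13. ] turn 1.07
8
end [-0.2746801  -0.27466665]
-0.28 8 0.428 0.4342 mid 0.4311 0.1185
```

View pics/w6.png

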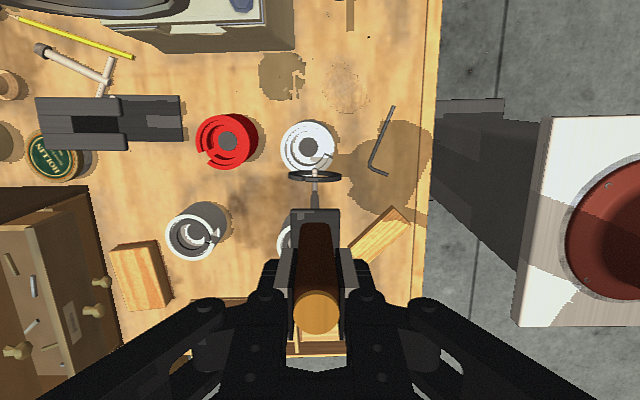

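Ring hanging on the hook at (315,175), above hub B at (308,148); the red decoy is at (227,140), hub C at (198,235). The rail is still out of view.

{"op": "step_arm", "data": {"steps": [[18,5,3,1],[25,6,3,0],[25,6,3,0],[25,6,3,0],[15,4,1,0],[6,0,0,0],[0,0,0,0]]}}

```text
time: 11.2
tool_pos: [0.4187, -0.2323, 0.3047]
tool_rot: [0.009, -0.698, 0.716, -0.01]
contact_force: [-0.6, 0.1, -1.5]
gripper_width: 0.199
```

```bash
cat >> h.py <<'E'
def bar(P):
    Q=P.reshape(-1,3);m=(Q[:,0]>.40)&(Q[:,0]<.455)&(Q[:,1]>-.43)&(Q[:,1]<-.26)&(Q[:,2]>.116)&(Q[:,2]<.132);q=Q[m]
    print('bar end',np.percentile(q[:,1],[98,100]).round(4))
    for y in np.arange(-.40,-.26,.02):
        s=q[abs(q[:,1]-y)<.01]
        if len(s)>3: print(round(y,2),len(s),'mid',((s[:,0].min()+s[:,0].max())/2).round(4),'zmax',s[:,2].max().round(4))
E
python3 - <<'E'
from h import *
pk([.4225,-.229,.134],-92.3)
im,dd,K,E=look('wrist');save('w7.png',im[60:260,200:440].repeat(3,0).repeat(3,1))
bar(cloud(dd,K,E))
E
```

```text
t 11.2 pick [ 0.4242 -0.2266  0.1505] yaw -91.14 shank [-0.026 -0.021] tooltilt [ 0.027 -0.002] F [-0.6  0.1 -1.5] w 0.199
  -> tool mm now [ 2.3  2.2 16.5] after turn [ 2.3  2.2 16.5] turn 1.16
bar end [-0.2777 -0.2751]
-0.38 280 mid 0.4271 zmax 0.1266
-0.36 306 mid 0.4277 zmax 0.127
-0.34 281 mid 0.4283 zmax 0.1265
-0.32 258 mid 0.4294 zmax 0.1267
-0.3 241 mid 0.4301 zmax 0.1263
-0.28 182 mid 0.4307 zmax 0.1264
```

View pics/w7.png

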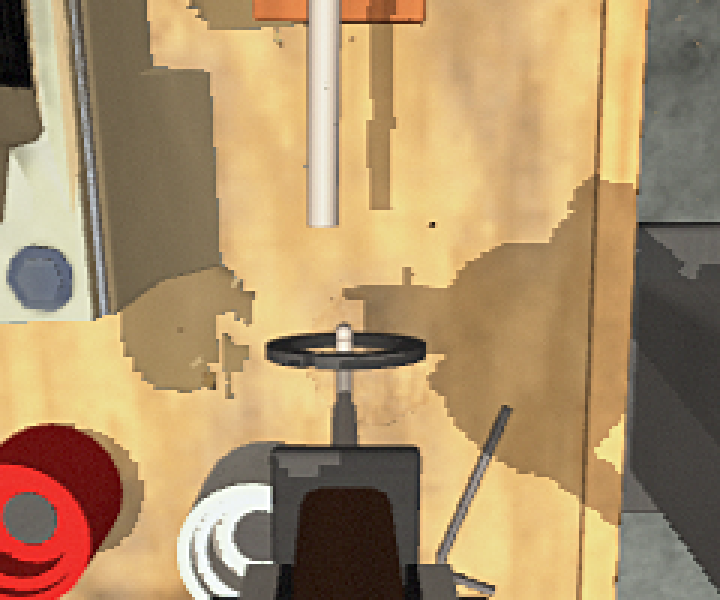

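The crop shows the ring on the hook at (345,350) and the bar ahead at column 323. The foot is about 6.5 mm to the robot's side of the bar, which agrees with the model.

{"op": "step_arm", "data": {"steps": [[0,0,8,0.9],[0,0,7,0],[0,0,0,0]]}}

```text
time: 11.55
tool_pos: [0.42, -0.2301, 0.2887]
tool_rot: [0.009, -0.693, 0.721, -0.01]
contact_force: [0.8, -0.5, -2.0]
gripper_width: 0.199
```

Run:
```python
from h import *
pk([.4245,-.229,.134],-92.0); pk([.4277-.008,-.364,.134],-92.0)
```

```text
t 11.55 pick [ 0.4256 -0.2243  0.1345] yaw -91.87 shank [-0.027 -0.022] tooltilt [ 0.027 -0.001] F [ 0.8 -0.5 -2. ] w 0.199
  -> tool mm now [4.7 1.  0.5] after turn [4.7 1.  0.5] turn 0.13
t 11.55 pick [ 0.4256 -0.2243  0.1345] yaw -91.87 shank [-0.027 -0.022] tooltilt [ 0.027 -0.001] F [ 0.8 -0.5 -2. ] w 0.199
  -> tool mm now [139.8   0.5   0.5] after turn [139.8   0.2   0.5] turn 0.13
```

Advance about halfway, check, then finish.

{"op": "step_arm", "data": {"steps": [[15,0.5,0,0],[18,0,0,0],[18,0,0,0],[10,0,0,0],[0,0,0,0]]}}

```text
time: 12.05
tool_pos: [0.4173, -0.294, 0.2881]
tool_rot: [0.009, -0.694, 0.719, -0.01]
contact_force: [-0.2, -0.1, -1.2]
gripper_width: 0.199
```

Run:
```python
from h import *
pk([.4277-.008,-.364,.134],-92.0)
im,dd,K,E=look('wrist');save('w8.png',im[60:260,200:440].repeat(3,0).repeat(3,1))
```

```text
t 12.05 pick [ 0.4229 -0.2883  0.134 ] yaw -91.65 shank [-0.027 -0.021] tooltilt [ 0.027 -0.002] F [-0.2 -0.1 -1.2] w 0.199
  -> tool mm now [75.7  0.6  0.1] after turn [75.7  0.1  0.1] turn 0.35
```

View pics/w8.png

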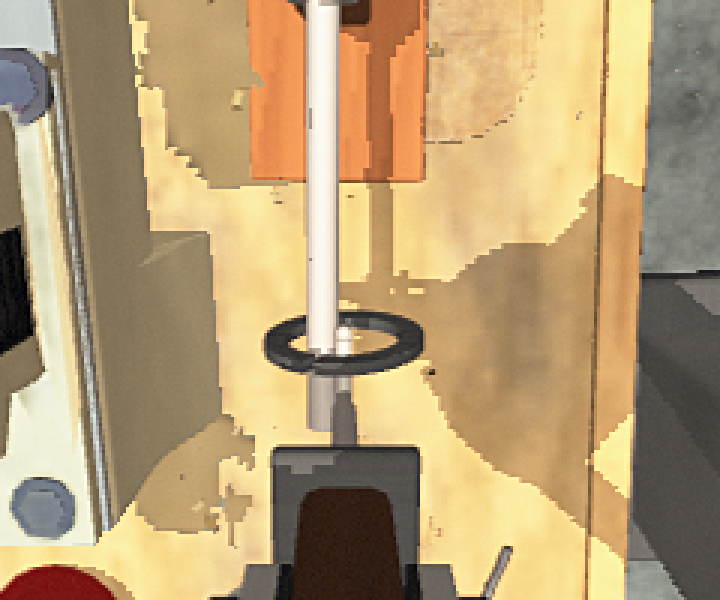

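The bar runs through the ring at (320,340), with the hook beside it. Continue inwards.

{"op": "step_arm", "data": {"steps": [[16,0.2,0,0.3],[20,0,0,0],[20,0,0,0],[14,0,0,0],[3,0,0,0],[0,0,0,0]]}}

```text
time: 12.7
tool_pos: [0.4143, -0.3717, 0.2882]
tool_rot: [0.009, -0.693, 0.721, -0.01]
contact_force: [0.1, -0.3, -1.9]
gripper_width: 0.202
```

Run:
```python
from h import *
pk([.4277-.012,-.364,.1075],-92.0)
```

```text
t 12.7 pick [ 0.42   -0.366   0.1341] yaw -91.87 shank [-0.027 -0.021] tooltilt [ 0.027 -0.002] F [ 0.1 -0.3 -1.9] w 0.202
  -> tool mm now [-1.9  5.1 26.4] after turn [-1.9  5.1 26.4] turn 0.13
```

{"op": "step_arm", "data": {"steps": [[0,3,4,0],[0,2,7,0],[0,0,8,0],[0,0,7,0],[0,0,0,0]]}}

```text
time: 13.2
tool_pos: [0.4097, -0.3695, 0.2593]
tool_rot: [0.01, -0.694, 0.72, -0.009]
contact_force: [-0.1, 0.1, -1.5]
gripper_width: 0.2
```

Run:
```python
from h import *
pk([.4155,-.366,.1075],-92.0)
```

```text
t 13.2 pick [ 0.4154 -0.3635  0.1052] yaw -91.75 shank [-0.027 -0.023] tooltilt [ 0.027 -0.   ] F [-0.1  0.1 -1.5] w 0.2
  -> tool mm now [ 2.4 -0.3 -2.3] after turn [ 2.4 -0.3 -2.3] turn 0.25
```

{"op": "step_arm", "data": {"steps": [[-10,0,0,0],[-15,0,0,0],[-20,0,0,0],[-20,0,0,0],[-25,0,0,0],[-25,0,0,0],[-20,0,-5,0],[0,0,0,0]]}}

```text
time: 14.0
tool_pos: [0.4149, -0.2229, 0.2665]
tool_rot: [0.011, -0.695, 0.719, -0.011]
contact_force: [0.4, -0.9, -0.4]
gripper_width: 0.2
```

Run:
```python
from h import *
pk([.4155,-.366,.1075],-92.0)
im,dd,K,E=look('wrist');np.savez('w9',im=im,d=dd,K=K,E=E);save('w9.png',im[60:260,200:440].repeat(3,0).repeat(3,1))
Q=cloud(dd,K,E).reshape(-1,3)
m=(Q[:,0]>.39)&(Q[:,0]<.47)&(Q[:,1]>-.4)&(Q[:,1]<-.25)&(((Q[:,2]>.06)&(Q[:,2]<.11))|((Q[:,2]>.1275)&(Q[:,2]<.14)));q=Q[m]
print(len(q),q.min(0).round(3),q.max(0).round(3),np.median(q,0).round(3))
```

```text
t 14.0 pick [ 0.4211 -0.2169  0.1124] yaw -91.60 shank [-0.031 -0.023] tooltilt [0.031 0.   ] F [ 0.4 -0.9 -0.4] w 0.2
  -> tool mm now [149.2   0.7   4.7] after turn [149.2  -0.4   4.7] turn 0.4
220 [ 0.407 -0.377  0.083] [ 0.452 -0.372  0.11 ] [ 0.438 -0.374  0.092]
```

{"op": "step_arm", "data": {"steps": [[-30,0,-15,0],[-40,0,0,0],[-40,0,0,0],[-40,0,0,0],[-35,0,0,-8.5],[-10,0,0,-8.5],[0,0,0,-8.5],[0,0,0,-8.5]]}}

```text
time: 14.85
tool_pos: [0.4202, -0.0243, 0.282]
tool_rot: [-0.007, 0.875, -0.484, 0.016]
contact_force: [-0.4, -0.5, -1.3]
gripper_width: 0.198
```

{"op": "step_arm", "data": {"steps": [[0,0,0,-8.5],[0,0,0,-8.5],[0,0,0,-8.5],[0,0,0,-8.5],[0,0,0,-8.5],[0,0,0,-8.5],[0,0,0,-6],[0,0,0,0]]}}

```text
time: 15.65
tool_pos: [0.4208, -0.0274, 0.2817]
tool_rot: [0.003, 1.0, -0.002, 0.018]
contact_force: [-0.7, 0.2, -1.2]
gripper_width: 0.203
```

Run:
```python
from h import *
im,dd,K,E=look('wrist');P=cloud(dd,K,E);tipcheck(dd,K,E)
for c in((.478,-.0118),(.4668,-.135),(.621,-.0255)):
    try: hub(P,c)
    except Exception as e: print(c,e)
pk([.478-.060,-.012,.08],0)
```

```text
foot pts (pick frame mm) n 123 xmax 23.0 y mid all -0.2 tip -0.3 z tip max 7.1, z low 3.2
hub [ 0.4789 -0.0113] z 0.0606 n 695 slot 166.6..195.0 mid 180.8 band z [0.0575 0.058  0.0586]
hub [ 0.4671 -0.1347] z 0.0609 n 585 slot 157.9..185.5 mid 171.7 band z [0.0404 0.0527 0.054 ]
hub [ 0.621  -0.0255] z 0.0607 n 44 slot 164.1..192.5 mid 178.3 band z [0.0373 0.0379 0.0389]
t 15.7 pick [ 0.4202 -0.027   0.1274] yaw 0.00 shank [-0.012  0.007] tooltilt [ 0.035 -0.006] F [ 0.2 -0.6 -1.5] w 0.195
  -> tool mm now [ -4.  -15.3  47.2] after turn [ -4.  -15.3  47.2] turn 0.0
```

{"op": "step_arm", "data": {"steps": [[-3,-8,15,-0.4],[-1,-7,25,0],[0,0,25,0],[0,0,15,0],[0,0,0,0]]}}

```text
time: 16.2
tool_pos: [0.4184, -0.011, 0.1952]
tool_rot: [0.003, 1.0, -0.003, 0.017]
contact_force: [-0.7, 0.2, -1.2]
gripper_width: 0.199
```

Run:
```python
from h import *
im,dd,K,E=look('wrist');P=cloud(dd,K,E);tipcheck(dd,K,E)
hub(P,(.478,-.0118))
pk([.4787-.058,-.012,.0425],0.5)
```

```text
foot pts (pick frame mm) n 124 xmax 22.2 y mid all -0.0 tip -0.1 z tip max 6.3, z low 2.4
hub [ 0.4789 -0.0112] z 0.0606 n 1246 slot 167.0..194.2 mid 180.6 band z [0.0574 0.058  0.0585]
t 16.25 pick [ 0.4183 -0.0107  0.042 ] yaw -0.05 shank [-0.013  0.007] tooltilt [ 0.036 -0.006] F [-0.2 -0.3 -1.1] w 0.2
  -> tool mm now [ 2.4  1.3 -0.4] after turn [ 2.4  1.3 -0.4] turn -0.55
```

{"op": "step_arm", "data": {"steps": [[3,0.8,-0.5,-0.5],[8,0,0,0],[9,0,0,0],[8,0,0,0],[0,0,0,0]]}}

```text
time: 16.75
tool_pos: [0.4515, -0.0121, 0.2018]
tool_rot: [0.003, 1.0, 0.001, 0.021]
contact_force: [0.8, -0.3, -1.3]
gripper_width: 0.2
```

Run:
```python
from h import *
im,dd,K,E=look('wrist');P=cloud(dd,K,E)
hub(P,(.478,-.0118))
pk([.4788-.029,-.0116,.0425],0.5)
save('w10.png',im[60:260,200:440].repeat(3,0).repeat(3,1))
```

```text
hub [ 0.4796 -0.0118] z 0.0606 n 1069 slot 173.1..187.6 mid 180.4 band z [0.2201 0.2682 0.2821]
t 16.8 pick [ 0.4516 -0.0119  0.0474] yaw 0.41 shank [-0.019  0.008] tooltilt [ 0.042 -0.007] F [-0.9  1.  -1.3] w 0.201
  -> tool mm now [-2.  -0.3  4.8] after turn [-2.  -0.3  4.8] turn -0.09
```

View pics/w10.png

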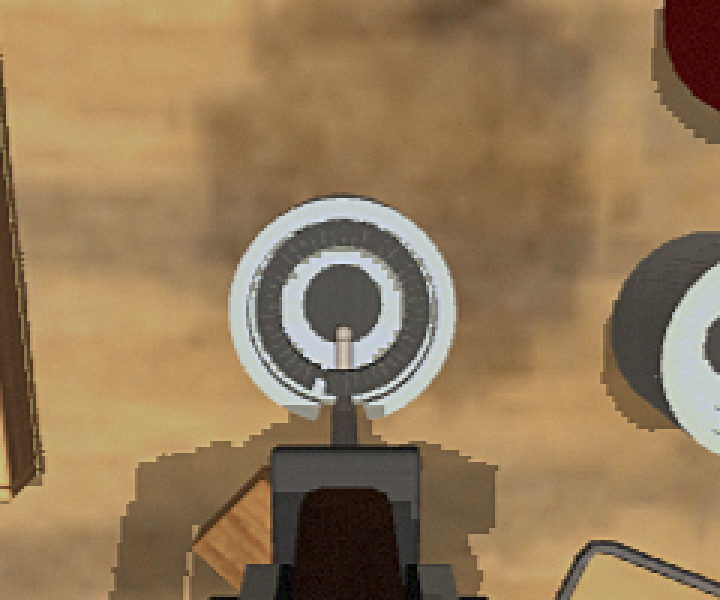

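The foot is under ring A: the tip shows at (343,330) inside the bore, and the gap is at (320,385), left of the shank.

{"op": "step_arm", "data": {"steps": [[-1,0,-6,0],[1,0,-8,0],[2,0,-8,0],[4,0,-9,0],[7,0,-8,0],[9,0,-7,0],[8,0,-6,0],[0,0,-12,0]]}}

```text
time: 17.6
tool_pos: [0.4804, -0.0116, 0.2718]
tool_rot: [0.003, 1.0, 0.001, 0.021]
contact_force: [-0.7, 0.5, -1.3]
gripper_width: 0.204
```

```bash
cat >> h.py <<'E'
def ringon(dd,K,E):
    W=toolT()@np.load('grasp.npy');L=((cloud(dd,K,E)-W[:3,3])@W[:3,:3]).reshape(-1,3)
    q=L[(abs(L[:,1])<.032)&(abs(L[:,1])>.008)&(L[:,0]>-.02)&(L[:,0]<.03)&(L[:,2]>-.05)&(L[:,2]<.012)]
    print('ring pts on hook',len(q),(np.percentile(q,[2,50,98],axis=0)*1e3).round(1).tolist() if len(q) else '')
E
python3 - <<'E'
from h import *
im,dd,K,E=look('wrist');ringon(dd,K,E);P=cloud(dd,K,E)
pk()
for c in((.4796,-.0118),(.4668,-.135),(.621,-.0255)):
    try: hub(P,c)
    except Exception as e: print(c,e)
E
```

```text
ring pts on hook 255 [[9.6, -23.5, -33.9], [13.3, 8.8, -2.5], [16.3, 23.8, 5.5]]
t 17.65 pick [ 0.4823 -0.0116  0.1207] yaw 0.40 shank [-0.023  0.009] tooltilt [ 0.046 -0.007] F [ 0.7 -0.3  1.4] w 0.199
hub [ 0.4791 -0.0115] z 0.0609 n 491 slot 164.1..193.8 mid 179.0 band z [0.3195 0.3446 0.3544]
hub [ 0.4671 -0.1347] z 0.0608 n 553 slot 158.5..184.7 mid 171.6 band z [0.042  0.0526 0.054 ]
hub [ 0.6212 -0.0258] z 0.0606 n 887 slot 163.9..191.2 mid 177.5 band z [0.0569 0.0577 0.0583]
```

{"op": "step_arm", "data": {"steps": [[-8,0,-10,8.5],[-8,0,-10,8.5],[-8,0,-10,8.5],[-8,0,-5,8.5],[-5,0,-3,8.5],[0,0,0,8.5],[0,0,0,8.5],[0,0,0,8.5]]}}

```text
time: 18.45
tool_pos: [0.4431, -0.0011, 0.3169]
tool_rot: [-0.01, 0.824, -0.566, 0.022]
contact_force: [0.4, -0.3, -1.0]
gripper_width: 0.199
```

{"op": "step_arm", "data": {"steps": [[0,0,0,8.5],[0,0,0,8.5],[0,0,0,7],[0,0,0,0]]}}

```text
time: 18.85
tool_pos: [0.4426, -0.001, 0.3182]
tool_rot: [0.015, -0.685, 0.728, -0.019]
contact_force: [0.2, -0.2, -2.2]
gripper_width: 0.202
```

Run:
```python
from h import *
pk([.4245,-.225,.150],-92)
```

```text
t 18.85 pick [0.4515 0.0037 0.1642] yaw -93.07 shank [-0.048 -0.015] tooltilt [ 0.048 -0.008] F [ 0.2 -0.2 -2.2] w 0.202
  -> tool mm now [230.   13.8  14.8] after turn [229.7  18.1  14.6] turn -1.07
```

{"op": "step_arm", "data": {"steps": [[15,1,2,-1],[30,2,2,0],[35,3,2,0],[35,3,2,0],[35,3,2,0],[35,3,2,0],[25,2,2,0],[10,0,0,0]]}}

```text
time: 19.65
tool_pos: [0.4182, -0.2266, 0.3062]
tool_rot: [0.015, -0.702, 0.711, -0.02]
contact_force: [1.0, 0.4, -0.4]
gripper_width: 0.199
```

{"op": "step_arm", "data": {"steps": [[5,0,0,0],[0,0,0,0]]}}

```text
time: 19.85
tool_pos: [0.4181, -0.2322, 0.3064]
tool_rot: [0.015, -0.703, 0.711, -0.02]
contact_force: [0.2, 0.5, -1.3]
gripper_width: 0.2
```

Run:
```python
from h import *
pk([.4245,-.229,.134],-92)
im,dd,K,E=look('wrist');ringon(dd,K,E);bar(cloud(dd,K,E));tipcheck(dd,K,E)
```

```text
t 19.85 pick [ 0.427  -0.2273  0.1524] yaw -90.27 shank [-0.049 -0.016] tooltilt [ 0.05  -0.007] F [ 0.2  0.5 -1.3] w 0.2
  -> tool mm now [ 1.3  3.5 18.3] after turn [ 1.4  3.5 18.3] turn 1.73
ring pts on hook 454 [[11.4, -23.5, -34.0], [16.5, -8.4, -6.3], [21.0, 23.1, 8.7]]
bar end [-0.2786 -0.2756]
-0.38 564 mid 0.4268 zmax 0.132
-0.36 274 mid 0.4275 zmax 0.1269
-0.34 266 mid 0.4282 zmax 0.1269
-0.32 250 mid 0.4289 zmax 0.1276
-0.3 246 mid 0.4301 zmax 0.1262
-0.28 166 mid 0.4304 zmax 0.1265
foot pts (pick frame mm) n 271 xmax 23.4 y mid all 0.2 tip 0.1 z tip max 7.8, z low 8.9
```

{"op": "step_arm", "data": {"steps": [[0,2,9,1.7],[0,1,8,0],[0,0,1,0],[0,0,0,0]]}}

```text
time: 20.3
tool_pos: [0.4165, -0.2287, 0.2866]
tool_rot: [0.016, -0.693, 0.72, -0.019]
contact_force: [-0.4, 0.3, -1.3]
gripper_width: 0.197
```

Run:
```python
from h import *
pk([.4245,-.229,.134],-92);pk([.4285-.008,-.327,.134],-92)
```

```text
t 20.3 pick [ 0.4256 -0.2236  0.1326] yaw -91.77 shank [-0.05  -0.017] tooltilt [ 0.05  -0.006] F [-0.4  0.3 -1.3] w 0.197
  -> tool mm now [ 5.4  0.9 -1.4] after turn [ 5.4  0.9 -1.4] turn 0.23
t 20.3 pick [ 0.4256 -0.2236  0.1326] yaw -91.77 shank [-0.05  -0.017] tooltilt [ 0.05  -0.006] F [-0.4  0.3 -1.3] w 0.197
  -> tool mm now [103.4   1.2  -1.1] after turn [103.4   0.8  -1. ] turn 0.23
```

{"op": "step_arm", "data": {"steps": [[14,1,-1,0.2],[18,0,0,0],[18,0,0,0],[18,0,0,0],[18,0,0,0],[11,0,0,0],[3,0,0,0],[0,0,0,0]]}}

```text
time: 21.1
tool_pos: [0.411, -0.3372, 0.2891]
tool_rot: [0.016, -0.692, 0.721, -0.021]
contact_force: [0.1, -0.7, -1.7]
gripper_width: 0.199
```

Run:
```python
from h import *
pk([.4285-.012,-.327,.106],-92)
im,dd,K,E=look('wrist');ringon(dd,K,E)
save('w11.png',im[60:260,200:440].repeat(3,0).repeat(3,1))
```

```text
t 21.1 pick [ 0.4204 -0.3325  0.1351] yaw -91.95 shank [-0.051 -0.015] tooltilt [ 0.051 -0.008] F [ 0.1 -0.7 -1.7] w 0.199
  -> tool mm now [-5.5  5.6 28.8] after turn [-5.5  5.6 28.8] turn 0.05
ring pts on hook 573 [[-14.9, -23.2, -31.3], [14.6, 9.5, -10.6], [28.1, 22.4, 8.4]]
```

View pics/w11.png

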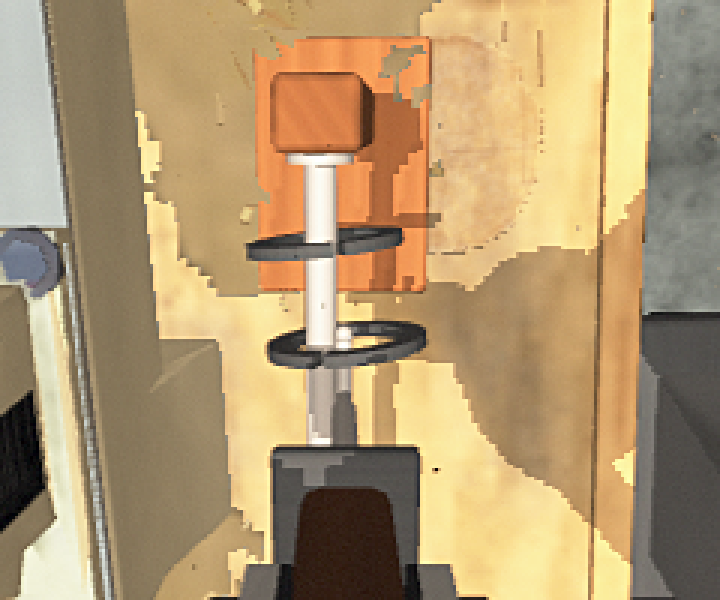

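Ring 1 hangs on the bar at (325,240) and ring 2 is threaded on at (345,345), its gap over the bar. Lower and withdraw.

{"op": "step_arm", "data": {"steps": [[0,3,4,0],[0,2,7,0],[0,0.5,8,0],[0,0,7,0],[0,0,0,0]]}}

```text
time: 21.65
tool_pos: [0.4067, -0.3346, 0.2601]
tool_rot: [0.016, -0.693, 0.72, -0.02]
contact_force: [-0.6, 0.7, -2.3]
gripper_width: 0.201
```

Run:
```python
from h import *
pk([.4285-.012,-.327,.106],-92)
```

```text
t 21.65 pick [ 0.416  -0.3297  0.1061] yaw -91.78 shank [-0.051 -0.016] tooltilt [ 0.051 -0.007] F [-0.6  0.7 -2.3] w 0.201
  -> tool mm now [-2.8 -0.3  0.1] after turn [-2.8 -0.3  0.1] turn 0.22
```

{"op": "step_arm", "data": {"steps": [[-10,0,0,0],[-15,0,0,0],[-20,0,0,0],[-25,0,0,0],[-25,0,0,0],[-15,0,-5,0],[0,0,0,0]]}}

```text
time: 22.35
tool_pos: [0.411, -0.2157, 0.2663]
tool_rot: [0.017, -0.694, 0.72, -0.021]
contact_force: [-1.3, -0.4, -0.9]
gripper_width: 0.2
```

```bash
cat >> h.py <<'E'
def rings(P):
    Q=P.reshape(-1,3)
    m=(Q[:,0]>.39)&(Q[:,0]<.465)&(Q[:,1]>-.4)&(Q[:,1]<-.25)&(((Q[:,2]>.06)&(Q[:,2]<.11))|((Q[:,2]>.1285)&(Q[:,2]<.14)));q=Q[m]
    h,e=np.histogram(q[:,1],np.arange(-.4,-.24,.01));print('ring hist y',[(round(a,2),n) for a,n in zip(e,h) if n],'x',np.percentile(q[:,0],[1,99]).round(3),'z',np.percentile(q[:,2],[1,99]).round(3))
E
python3 - <<'E'
from h import *
pk()
im,dd,K,E=look('wrist');ringon(dd,K,E);rings(cloud(dd,K,E))
E
```

```text
t 22.35 pick [ 0.4208 -0.2108  0.1123] yaw -91.69 shank [-0.054 -0.016] tooltilt [ 0.054 -0.007] F [-1.3 -0.4 -0.9] w 0.2
ring pts on hook 0 
ring hist y [(np.float64(-0.35), np.int64(453))] x [0.405 0.452] z [0.086 0.133]
```

{"op": "step_arm", "data": {"steps": [[-30,0,-50,0],[-40,0,-50,0],[-40,0,0,0]]}}

```text
time: 22.7
tool_pos: [0.4098, -0.1188, 0.3512]
tool_rot: [0.016, -0.69, 0.723, -0.02]
contact_force: [1.3, 0.6, -0.4]
gripper_width: 0.196
```

Run:
```python
from h import *
pk()
```

```text
t 22.7 pick [ 0.419  -0.1138  0.1972] yaw -92.26 shank [-0.05  -0.017] tooltilt [ 0.05  -0.006] F [ 1.3  0.6 -0.4] w 0.196
```

{"op": "step_arm", "data": {"steps": [[-30,-48,0,0],[-30,-48,0,0],[-25,-40,0,0],[0,0,0,-8.5],[0,0,0,-8.5],[0,0,0,-8.5],[0,0,0,-8.5],[0,0,0,-8.5]]}}

```text
time: 23.5
tool_pos: [0.5449, -0.0444, 0.3575]
tool_rot: [-0.006, 0.907, -0.42, 0.027]
contact_force: [1.1, 0.8, -0.4]
gripper_width: 0.204
```

{"op": "step_arm", "data": {"steps": [[0,0,0,-8.5],[0,0,0,-8.5],[0,0,0,-8.5],[0,0,0,-8.5],[0,0,0,-8.5],[0,0,0,-5],[0,0,0,0]]}}

```text
time: 24.2
tool_pos: [0.5474, -0.0505, 0.3568]
tool_rot: [0.007, 1.0, -0.014, 0.027]
contact_force: [-0.7, 0.2, -0.2]
gripper_width: 0.204
```

Run:
```python
from h import *
im,dd,K,E=look('wrist');P=cloud(dd,K,E)
for c in((.6212,-.0257),(.4789,-.0115),(.4668,-.135)):
    try: hub(P,c)
    except Exception as e: print(c,e)
pk([.6212-.062,-.0257+.002,.09],-2)
```

```text
hub [ 0.6226 -0.0258] z 0.0606 n 461 slot 163.3..191.7 mid 177.5 band z [0.0573 0.0579 0.0586]
hub [ 0.4793 -0.0115] z 0.061 n 184 slot 128.4..132.0 mid 130.2 band z [0.0392 0.0526 0.0541]
hub [ 0.4672 -0.1348] z 0.0609 n 281 slot 155.3..189.3 mid 172.3 band z [0.0413 0.0527 0.054 ]
t 24.25 pick [ 0.5496 -0.0515  0.2024] yaw -1.35 shank [-0.03   0.015] tooltilt [ 0.053 -0.015] F [ 0.2 -0.4 -2. ] w 0.202
  -> tool mm now [  2.7 -29.6 112.3] after turn [  2.4 -29.7 112.3] turn 0.65
```

{"op": "step_arm", "data": {"steps": [[0,-10,15,0.9],[0,-10,20,0],[0,-8,20,0],[0,0,20,0],[0,0,20,0],[0,0,20,0],[0,0,18,0],[0,0,0,0]]}}

```text
time: 25.05
tool_pos: [0.5583, -0.0272, 0.2204]
tool_rot: [0.008, 0.999, -0.033, 0.029]
contact_force: [-1.1, -0.1, -1.9]
gripper_width: 0.198
```

Run:
```python
from h import *
im,dd,K,E=look('wrist');P=cloud(dd,K,E);tipcheck(dd,K,E)
hub(P,(.6222,-.0258))
pk([.6222-.060,-.0258+.0024,.042],-2.3)
```

```text
foot pts (pick frame mm) n 124 xmax 21.4 y mid all -0.0 tip -0.1 z tip max 5.8, z low 1.8
hub [ 0.6215 -0.0258] z 0.0606 n 988 slot 163.9..191.5 mid 177.7 band z [0.0575 0.058  0.0584]
t 25.1 pick [ 0.5623 -0.0284  0.0678] yaw -3.47 shank [-0.036  0.017] tooltilt [ 0.059 -0.018] F [-0.2  1.2 -1.1] w 0.203
  -> tool mm now [-2.  -5.3 25.7] after turn [-1.9 -5.3 25.7] turn -1.17
```

{"op": "step_arm", "data": {"steps": [[-2,-3,8,-1.2],[-1,-2,9,0],[0,0,7,0],[0,0,1,0]]}}

```text
time: 25.5
tool_pos: [0.5599, -0.0228, 0.1994]
tool_rot: [0.009, 0.999, -0.023, 0.033]
contact_force: [0.3, 0.3, -1.9]
gripper_width: 0.196
```

Run:
```python
from h import *
im,dd,K,E=look('wrist');P=cloud(dd,K,E);tipcheck(dd,K,E)
hub(P,(.6217,-.0258))
pk([.6217-.030,-.0258+.0012,.042],-2.3)
```

```text
foot pts (pick frame mm) n 162 xmax 27.8 y mid all 0.7 tip 0.7 z tip max -6.9, z low 3.3
hub [ 0.6216 -0.0255] z 0.0606 n 1118 slot 164.5..192.2 mid 178.3 band z [0.0575 0.058  0.0585]
t 25.55 pick [ 0.5644 -0.0242  0.0454] yaw -2.28 shank [-0.043  0.019] tooltilt [ 0.066 -0.019] F [ 0.5 -0.1 -1.8] w 0.203
  -> tool mm now [27.  -0.9  5.2] after turn [27.  -1.   5.2] turn 0.02
```

{"op": "step_arm", "data": {"steps": [[-1,-0.4,4,0],[6,-0.3,1.5,0],[8,-0.2,1,0],[8,0,1,0],[4,0,0.5,0],[0,0,0,0]]}}

```text
time: 26.15
tool_pos: [0.5892, -0.0234, 0.1944]
tool_rot: [0.009, 0.999, -0.023, 0.035]
contact_force: [-0.9, -1.0, -1.2]
gripper_width: 0.204
```

Run:
```python
from h import *
im,dd,K,E=look('wrist');P=cloud(dd,K,E)
hub(P,(.6217,-.0258))
pk([.6217-.030,-.0258+.0012,.043],-2.3)
save('w12.png',im[60:260,200:440].repeat(3,0).repeat(3,1))
```

```text
hub [ 0.6227 -0.0258] z 0.0606 n 1116 slot 164.4..171.3 mid 167.8 band z [0.058  0.147  0.2705]
t 26.2 pick [ 0.5937 -0.025   0.0402] yaw -2.29 shank [-0.046  0.02 ] tooltilt [ 0.069 -0.02 ] F [ 0.1  0.1 -0.2] w 0.199
  -> tool mm now [-1.9 -0.2 -2.9] after turn [-1.9 -0.2 -2.9] turn 0.01
```

View pics/w12.png

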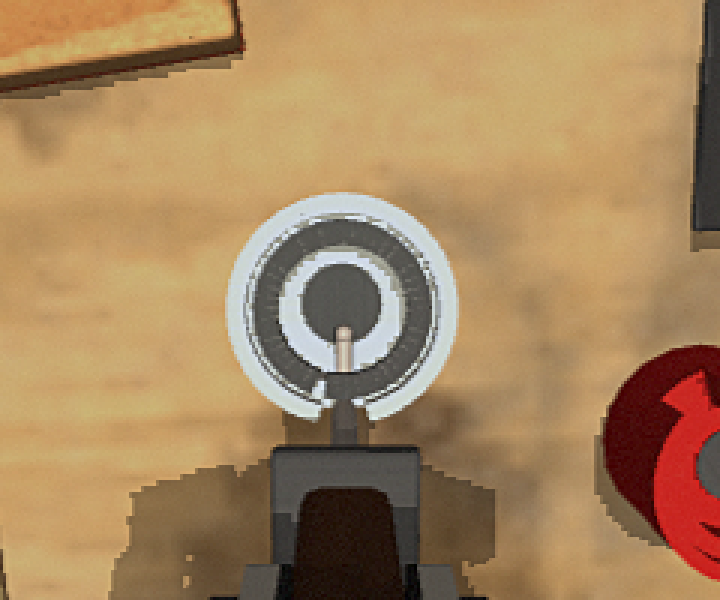

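Foot under ring C, tip at (343,330); the gap is left of the shank at (320,388). Lift.

{"op": "step_arm", "data": {"steps": [[-1,0,-9,0],[1,0,-9,0],[2,0,-8,0],[4,0,-9,0],[7,0,-8,0],[9,0,-7,0],[8,0,-6,0],[0,0,-14,0]]}}

```text
time: 27.0
tool_pos: [0.6152, -0.0233, 0.272]
tool_rot: [0.009, 0.999, -0.023, 0.035]
contact_force: [-0.2, 0.1, -1.4]
gripper_width: 0.202
```

Run:
```python
from h import *
im,dd,K,E=look('wrist');ringon(dd,K,E);P=cloud(dd,K,E)
pk();hub(P,(.622,-.0258))
```

```text
ring pts on hook 269 [[8.6, -23.5, -35.9], [13.4, -8.5, -4.3], [17.5, 23.5, 4.6]]
t 27.05 pick [ 0.6218 -0.0251  0.122 ] yaw -2.29 shank [-0.051  0.02 ] tooltilt [ 0.074 -0.02 ] F [ 1.  -0.9  0.9] w 0.199
hub [ 0.622  -0.0256] z 0.0609 n 490 slot 163.6..192.5 mid 178.1 band z [0.2966 0.3252 0.3504]
```

{"op": "step_arm", "data": {"steps": [[0,0,-20,0],[-10,0,-20,0],[-25,0,-5,4],[-30,0,0,5],[-30,-3,0,5],[-30,-5,0,5],[-25,-5,0,5],[-15,-4,0,5]]}}

```text
time: 27.85
tool_pos: [0.4555, 0.0301, 0.3161]
tool_rot: [-0.001, 0.958, -0.283, 0.042]
contact_force: [-0.6, 0.5, -0.4]
gripper_width: 0.2
```

{"op": "step_arm", "data": {"steps": [[-5,0,0,8],[0,0,0,8.5],[0,0,0,8.5],[0,0,0,8.5],[0,0,0,8.5],[0,0,0,8.5],[0,0,0,8.5],[0,0,0,3]]}}

```text
time: 28.65
tool_pos: [0.4467, 0.028, 0.3211]
tool_rot: [0.027, -0.672, 0.739, -0.036]
contact_force: [-0.5, -0.1, -1.4]
gripper_width: 0.204
```

Run:
```python
from h import *
pk([.4255,-.225,.150],-92)
im,dd,K,E=look('wrist');ringon(dd,K,E)
```

```text
t 28.65 pick [0.462  0.0313 0.1676] yaw -94.96 shank [-0.089 -0.007] tooltilt [ 0.088 -0.016] F [-0.5 -0.1 -1.4] w 0.204
  -> tool mm now [259.2  13.7  18.6] after turn [258.3  27.   17.4] turn -2.96
ring pts on hook 334 [[9.3, -24.4, -35.3], [13.0, -9.4, -2.4], [16.2, 22.2, 9.1]]
```

{"op": "step_arm", "data": {"steps": [[15,2,2,-3],[30,3,2,0],[35,4,3,0],[35,4,3,0],[35,4,3,0],[35,4,2,0],[35,3,2,0],[20,1,0,0]]}}

```text
time: 29.5
tool_pos: [0.412, -0.2217, 0.3079]
tool_rot: [0.027, -0.7, 0.713, -0.04]
contact_force: [0.2, 1.2, -1.4]
gripper_width: 0.199
```

{"op": "step_arm", "data": {"steps": [[8,0,0,0],[0,0,0,0]]}}

```text
time: 29.7
tool_pos: [0.4107, -0.2326, 0.3082]
tool_rot: [0.026, -0.699, 0.714, -0.039]
contact_force: [0.7, 0.2, -2.1]
gripper_width: 0.2
```

Run:
```python
from h import *
pk([.4255,-.229,.134],-92)
im,dd,K,E=look('wrist');ringon(dd,K,E);P=cloud(dd,K,E);bar(P);rings(P);tipcheck(dd,K,E)
```

```text
t 29.7 pick [ 0.4263 -0.2296  0.1547] yaw -90.79 shank [-0.092 -0.004] tooltilt [ 0.093 -0.02 ] F [ 0.7  0.2 -2.1] w 0.2
  -> tool mm now [-1.3  2.8 20.5] after turn [-1.3  2.9 20.5] turn 1.21
ring pts on hook 354 [[9.6, -24.4, -34.4], [15.1, -9.4, -3.5], [19.9, 22.1, 9.0]]
bar end [-0.2784 -0.275 ]
-0.4 44 mid 0.4263 zmax 0.126
-0.38 555 mid 0.4268 zmax 0.132
-0.36 273 mid 0.4273 zmax 0.1274
-0.34 454 mid 0.4273 zmax 0.1319
-0.32 252 mid 0.4291 zmax 0.1264
-0.3 227 mid 0.4295 zmax 0.1266
-0.28 159 mid 0.4304 zmax 0.1263
ring hist y [(np.float64(-0.38), np.int64(386)), (np.float64(-0.35), np.int64(263))] x [0.404 0.45 ] z [0.085 0.133]
foot pts (pick frame mm) n 252 xmax 23.5 y mid all -0.0 tip 0.1 z tip max 7.1, z low 7.7
```

{"op": "step_arm", "data": {"steps": [[0,1,10,1.2],[0,0,9,0],[0,0,1,0],[0,0,0,0]]}}

```text
time: 30.15
tool_pos: [0.4123, -0.229, 0.2861]
tool_rot: [0.027, -0.693, 0.719, -0.039]
contact_force: [-0.1, 1.4, -1.9]
gripper_width: 0.203
```

Run:
```python
from h import *
pk([.4255,-.229,.134],-92);pk([.4293-.008,-.297,.134],-92)
```

```text
t 30.15 pick [ 0.4281 -0.2257  0.1326] yaw -91.70 shank [-0.093 -0.005] tooltilt [ 0.093 -0.018] F [-0.1  1.4 -1.9] w 0.203
  -> tool mm now [ 3.3  2.4 -1.5] after turn [ 3.3  2.3 -1.5] turn 0.3
t 30.15 pick [ 0.4281 -0.2257  0.1326] yaw -91.70 shank [-0.093 -0.005] tooltilt [ 0.093 -0.018] F [-0.1  1.4 -1.9] w 0.203
  -> tool mm now [71.4  4.1 -0.7] after turn [71.4  3.7 -0.7] turn 0.3
```

{"op": "step_arm", "data": {"steps": [[2,2,-1,0.3],[12,1,-0.5,0],[16,0.5,0,0],[16,0,0,0],[14,0,0,0],[8,0,0,0],[0,0,0,0]]}}

```text
time: 30.85
tool_pos: [0.4053, -0.304, 0.2892]
tool_rot: [0.027, -0.691, 0.721, -0.04]
contact_force: [0.1, -0.1, -2.1]
gripper_width: 0.197
```

Run:
```python
from h import *
pk([.4293-.012,-.297,.106],-92)
im,dd,K,E=look('wrist');ringon(dd,K,E)
save('w13.png',im[60:260,200:440].repeat(3,0).repeat(3,1))
```

```text
t 30.85 pick [ 0.4213 -0.3011  0.1358] yaw -92.04 shank [-0.094 -0.003] tooltilt [ 0.094 -0.02 ] F [ 0.1 -0.1 -2.1] w 0.197
  -> tool mm now [-4.4  6.9 29.2] after turn [-4.4  6.9 29.2] turn -0.04
ring pts on hook 557 [[-14.7, -24.0, -32.0], [14.7, 9.0, -11.9], [27.6, 21.3, 8.8]]
```

View pics/w13.png

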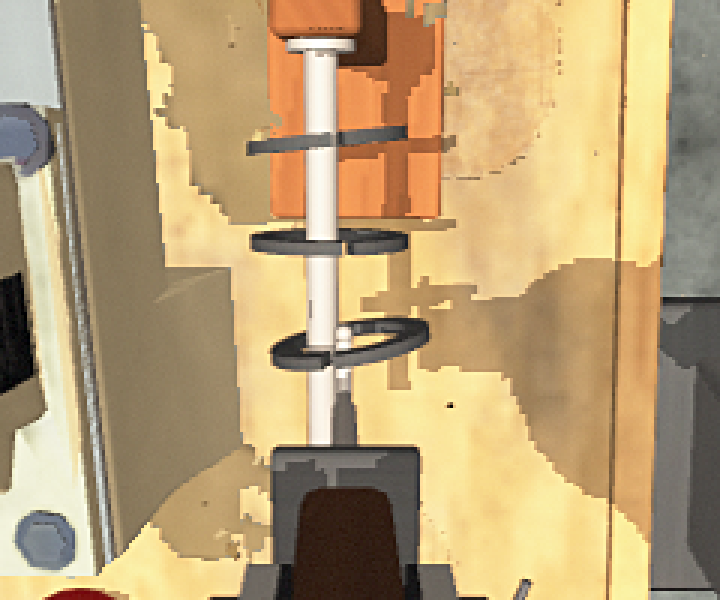

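The bar passes through all three rings: two hang at rows 140 and 240, the third is still on the hook at (345,345). Lower.

{"op": "step_arm", "data": {"steps": [[0,4,4,0],[0,2,7,0],[0,1,8,0],[0,0.5,7,0],[0,0,2,0],[0,0,0,0]]}}

```text
time: 31.5
tool_pos: [0.4, -0.3017, 0.2571]
tool_rot: [0.028, -0.692, 0.72, -0.039]
contact_force: [0.6, 0.3, -1.0]
gripper_width: 0.202
```

Run:
```python
from h import *
pk([.4293-.012,-.297,.106],-92)
```

```text
t 31.5 pick [ 0.4159 -0.2985  0.1036] yaw -91.90 shank [-0.093 -0.006] tooltilt [ 0.093 -0.018] F [ 0.6  0.3 -1. ] w 0.202
  -> tool mm now [-1.5 -1.6 -2.3] after turn [-1.5 -1.6 -2.3] turn 0.1
```

{"op": "step_arm", "data": {"steps": [[-10,0,0,0],[-15,0,0,0],[-20,0,0,0],[-25,0,0,0],[-20,0,-5,0],[-20,0,-10,0],[-20,0,-10,0],[0,0,0,0]]}}

```text
time: 32.3
tool_pos: [0.4031, -0.1602, 0.2828]
tool_rot: [0.029, -0.693, 0.72, -0.04]
contact_force: [0.2, 0.1, -0.3]
gripper_width: 0.201
```

Run:
```python
from h import *
pk()
im,dd,K,E=look('wrist');ringon(dd,K,E);rings(cloud(dd,K,E))
im,dd,K,E=look('top');rings(cloud(dd,K,E))
print(state()['joint_pos'].round(3))
```

```text
t 32.3 pick [ 0.4196 -0.1568  0.1294] yaw -91.76 shank [-0.097 -0.007] tooltilt [ 0.097 -0.017] F [ 0.2  0.1 -0.3] w 0.201
ring pts on hook 0 
ring hist y [(np.float64(-0.32), np.int64(359))] x [0.405 0.454] z [0.084 0.132]
ring hist y [(np.float64(-0.4), np.int64(5)), (np.float64(-0.39), np.int64(3)), (np.float64(-0.38), np.int64(70)), (np.float64(-0.35), np.int64(63)), (np.float64(-0.33), np.int64(1)), (np.float64(-0.32), np.int64(56)), (np.float64(-0.31), np.int64(8)), (np.float64(-0.3), np.int64(3)), (np.float64(-0.29), np.int64(1)), (np.float64(-0.28), np.int64(1))] x [0.403 0.451] z [0.086 0.135]
[-0.579 -0.528  2.019  0.038  1.562  2.604]
```

{"op": "step_arm", "data": {"steps": [[-20,0,0,-8.5],[-20,0,0,-8.5],[-20,0,0,-8.5],[-20,0,0,-8.5],[-15,0,0,-8.5],[0,0,0,-8.5],[0,0,0,-8.5],[0,0,0,-8.5]]}}

```text
time: 33.2
tool_pos: [0.3776, -0.0719, 0.2719]
tool_rot: [-0.001, 0.978, -0.202, 0.044]
contact_force: [0.8, 0.9, -1.7]
gripper_width: 0.197
```

{"op": "step_arm", "data": {"steps": [[0,0,0,-8.5],[0,0,0,-8.5],[0,0,0,-4.5],[0,0,0,0]]}}

```text
time: 33.6
tool_pos: [0.3769, -0.074, 0.2688]
tool_rot: [0.007, 0.999, -0.014, 0.042]
contact_force: [0.1, -0.2, -1.2]
gripper_width: 0.197
```

Run:
```python
from h import *
pk();print(state()['joint_pos'].round(3), state()['tool_pos'])
```

```text
t 33.6 pick [ 0.3837 -0.075   0.1146] yaw -1.23 shank [-0.06   0.016] tooltilt [ 0.083 -0.016] F [ 0.1 -0.2 -1.2] w 0.197
[-0.401 -0.668  2.124  0.018  1.602  1.198] [ 0.37686441 -0.07397351  0.268828  ]
```

{"op": "step_arm", "data": {"steps": [[-20,0,0,0],[-20,0,0,0],[-20,0,0,0]]}}

```text
time: 33.9
tool_pos: [0.316, -0.0731, 0.2621]
tool_rot: [0.007, 0.999, -0.017, 0.039]
contact_force: [-0.4, 0.4, -0.6]
gripper_width: 0.198
```

Run:
```python
from h import *
pk();print(state()['joint_pos'].round(3), state()['tool_pos'])
```

```text
t 33.9 pick [ 0.3222 -0.0739  0.1079] yaw -1.61 shank [-0.055  0.015] tooltilt [ 0.078 -0.014] F [-0.4  0.4 -0.6] w 0.198
[-0.479 -0.863  2.237  0.023  1.691  1.13 ] [ 0.31602857 -0.07307883  0.26208199]
```

{"op": "step_arm", "data": {"steps": [[-20,0,-2,0],[-20,0,-2,0],[-20,0,-2,0],[-20,0,-2,0]]}}

```text
time: 34.3
tool_pos: [0.2635, -0.0802, 0.265]
tool_rot: [0.002, 0.999, -0.022, 0.024]
contact_force: [1.3, -1.0, -1.1]
gripper_width: 0.205
```

Run:
```python
from h import *
pk();print(state()['joint_pos'].round(3), state()['tool_pos'])
```

```text
t 34.3 pick [ 0.2651 -0.0795  0.1107] yaw -2.17 shank [-0.026  0.005] tooltilt [ 0.049 -0.005] F [ 1.3 -1.  -1.1] w 0.205
[-0.593 -1.01   2.296  0.024  1.812  1.028] [ 0.26351723 -0.08022205  0.26499499]
```

{"op": "step_arm", "data": {"steps": [[0,0,-1,0],[0,0,-1,0],[0,0,-1,0],[0,0,-1,0],[0,0,-1,0],[0,0,-1,0],[0,0,-1,0],[0,0,-1,0]]}}

```text
time: 35.1
tool_pos: [0.2643, -0.0808, 0.276]
tool_rot: [0.003, 0.999, -0.023, 0.027]
contact_force: [0.7, -0.2, 0.0]
gripper_width: 0.201
```

Run:
```python
from h import *
pk();print(state()['joint_pos'].round(3), state()['tool_pos'])
```

```text
t 35.1 pick [ 0.2667 -0.0805  0.1217] yaw -2.26 shank [-0.031  0.008] tooltilt [ 0.054 -0.008] F [ 0.7 -0.2  0. ] w 0.201
[-0.593 -1.006  2.277  0.024  1.822  1.03 ] [ 0.26433653 -0.08078319  0.27604315]
```

Pulling in towards the base straightened the tool. Now I carry the pick to the front of the stand.

{"op": "step_arm", "data": {"steps": [[25,6,0,0],[40,9,0,0],[40,9,0,0],[40,9,0,0],[40,9,0,0],[40,9,0,0],[40,9,0,0],[40,9,0,0]]}}

```text
time: 35.9
tool_pos: [0.5761, -0.166, 0.2959]
tool_rot: [0.006, 0.999, -0.023, 0.029]
contact_force: [0.6, 0.4, -0.2]
gripper_width: 0.203
```

{"op": "step_arm", "data": {"steps": [[20,5,0,0],[0,0,0,0]]}}

```text
time: 36.1
tool_pos: [0.6002, -0.1731, 0.2949]
tool_rot: [0.005, 0.999, -0.023, 0.028]
contact_force: [-0.6, -0.4, -1.3]
gripper_width: 0.203
```

```bash
cat >> h.py <<'E'
def sh(target,h=.097,yw=-2.1):
    "shank point at pick height h to target"
    G=np.load('grasp.npy'); W=toolT()@G; p=(W@[0,0,h,1])[:3]
    print('shank pt',p.round(4)); d(target,yw,(G@[0,0,h,1])[:3])
E
python3 - <<'E'
from h import *
pk();sh([.605,-.1706,.13])
im,dd,K,E=look('wrist');Q=cloud(dd,K,E).reshape(-1,3)
q=Q[(Q[:,0]>.62)&(Q[:,0]<.76)&(Q[:,1]>-.23)&(Q[:,1]<-.12)&(Q[:,2]>.112)&(Q[:,2]<.126)]
print('fork',len(q),cv2.minAreaRect((q[:,:2]*1000).astype(np.float32)),q.min(0),q.max(0))
E
```

```text
t 36.1 pick [ 0.6029 -0.1734  0.1406] yaw -2.26 shank [-0.033  0.012] tooltilt [ 0.056 -0.012] F [-0.6 -0.4 -1.3] w 0.203
shank pt [ 0.5997 -0.1722  0.2375]
tcp [ 0.6002 -0.1731  0.2949] yaw -2.58 tilt [ 0.0564 -0.0116] pt [ 0.5997 -0.1722  0.2375] -> tool mm [ -0.9  -2.8 107.6] turn -0.48
fork 4578 ((689.2227172851562, -173.3082733154297), (52.31133270263672, 83.7026596069336), 88.44124603271484) [ 0.64695659 -0.20056358  0.11344766] [ 0.73120776 -0.14632839  0.12309985]
```

{"op": "step_arm", "data": {"steps": [[-2,-2,18,0],[-1,-1,22,0],[-1,0,22,0],[0,0,22,0],[0,0,18,0],[0,0,5,0],[0,0,0,0]]}}

```text
time: 36.85
tool_pos: [0.5928, -0.1673, 0.1782]
tool_rot: [0.004, 0.999, -0.023, 0.026]
contact_force: [2.3, -0.9, -0.4]
gripper_width: 0.204
```

Run:
```python
from h import *
pk();sh([.605,-.1708,.129]);sh([.6752,-.1732,.129])
```

```text
t 36.85 pick [ 0.5949 -0.1673  0.0239] yaw -2.28 shank [-0.029  0.01 ] tooltilt [ 0.052 -0.01 ] F [ 2.3 -0.9 -0.4] w 0.204
shank pt [ 0.592  -0.1663  0.1208]
tcp [ 0.5928 -0.1673  0.1782] yaw -2.61 tilt [ 0.0522 -0.0102] pt [ 0.592  -0.1663  0.1208] -> tool mm [13.6  3.9 -7.4] turn -0.51
shank pt [ 0.592  -0.1663  0.1208]
tcp [ 0.5928 -0.1673  0.1782] yaw -2.61 tilt [ 0.0522 -0.0102] pt [ 0.592  -0.1663  0.1208] -> tool mm [83.7  3.1 -3.7] turn -0.51
```

{"op": "step_arm", "data": {"steps": [[3,2,-4,0],[10,2,-4,0],[0,0,0,0]]}}

```text
time: 37.15
tool_pos: [0.6059, -0.1721, 0.1904]
tool_rot: [0.005, 0.999, -0.023, 0.028]
contact_force: [0.1, 0.3, -0.2]
gripper_width: 0.198
```

Run:
```python
from h import *
pk();sh([.6752,-.1732,.129])
im,dd,K,E=look('wrist');tipcheck(dd,K,E);Q=cloud(dd,K,E).reshape(-1,3)
q=Q[(np.hypot(Q[:,0]-.565,Q[:,1]+.144)<.045)&(Q[:,2]>.05)&(Q[:,2]<.07)];print('red',cv2.minEnclosingCircle(q[:,:2].astype(np.float32)))
save('w14.png',im)
```

```text
t 37.15 pick [ 0.6085 -0.1723  0.0361] yaw -2.30 shank [-0.032  0.011] tooltilt [ 0.055 -0.011] F [ 0.1  0.3 -0.2] w 0.198
shank pt [ 0.6054 -0.1712  0.133 ]
tcp [ 0.6059 -0.1721  0.1904] yaw -2.62 tilt [ 0.0552 -0.0112] pt [ 0.6054 -0.1712  0.133 ] -> tool mm [69.5 -1.3  7.9] turn -0.52
foot pts (pick frame mm) n 122 xmax 23.4 y mid all -0.3 tip -0.4 z tip max 7.5, z low 3.7
red ((0.5715315341949463, -0.13642778992652893), 0.030655574053525925)
```

View pics/w14.png

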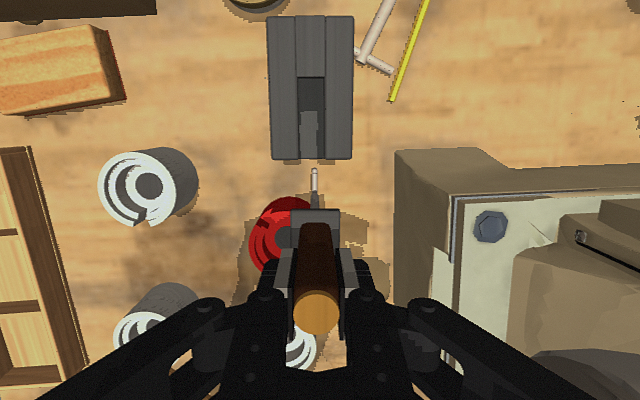

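The fork slot is at column 311 and the foot at column 313, so they are lined up. Hub C is at (140,190), and the red hub is beside the collar.

{"op": "step_arm", "data": {"steps": [[10,-1,4,-0.3],[15,0,2,0],[15,0,2,0],[15,0,1,0],[10,0,1,0],[0,0,0,0]]}}

```text
time: 37.8
tool_pos: [0.6765, -0.1735, 0.1838]
tool_rot: [0.005, 0.999, -0.02, 0.028]
contact_force: [-0.4, 0.7, -1.7]
gripper_width: 0.197
```

Run:
```python
from h import *
pk();sh([.6752,-.1732,.119],.097)
```

```text
t 37.8 pick [ 0.6793 -0.1737  0.0295] yaw -1.91 shank [-0.033  0.011] tooltilt [ 0.056 -0.011] F [-0.4  0.7 -1.7] w 0.197
shank pt [ 0.6761 -0.1726  0.1265]
tcp [ 0.6765 -0.1735  0.1838] yaw -2.23 tilt [ 0.0563 -0.011 ] pt [ 0.6761 -0.1726  0.1265] -> tool mm [-1.3  0.5  7.4] turn -0.13
```

{"op": "step_arm", "data": {"steps": [[-1,0.5,4,0],[-0.5,0,3,0],[0,0,0,0]]}}

```text
time: 38.1
tool_pos: [0.6745, -0.1738, 0.1754]
tool_rot: [0.005, 0.999, -0.02, 0.027]
contact_force: [0.4, 0.0, -0.7]
gripper_width: 0.198
```

{"op": "step_arm", "data": {"steps": [[0,0,2,0],[0,0,0,0]]}}

```text
time: 38.3
tool_pos: [0.6745, -0.174, 0.1744]
tool_rot: [0.005, 0.999, -0.02, 0.028]
contact_force: [0.2, -0.2, -1.7]
gripper_width: 0.206
```

Run:
```python
from h import *
pk();sh([.6752,-.1732,.117],.097)
```

```text
t 38.3 pick [ 0.6772 -0.1743  0.02  ] yaw -1.92 shank [-0.033  0.011] tooltilt [ 0.056 -0.011] F [ 0.2 -0.2 -1.7] w 0.206
shank pt [ 0.674  -0.1732  0.117 ]
tcp [ 0.6745 -0.174   0.1744] yaw -2.24 tilt [ 0.0558 -0.011 ] pt [ 0.674  -0.1732  0.117 ] -> tool mm [ 1.2 -0.   0.1] turn -0.14
```

{"op": "step_arm", "data": {"steps": [[0,0,0,0],[0,0,0,0],[0,0,0,0],[0,0,0,0]], "claw": 45}}

```text
time: 38.7
tool_pos: [0.6746, -0.1743, 0.1754]
tool_rot: [0.005, 0.999, -0.02, 0.029]
contact_force: [0.8, -0.0, -0.6]
gripper_width: 0.452
```

{"op": "step_arm", "data": {"steps": [[0,0,-15,0],[0,0,-25,0],[0,0,-35,0],[-10,0,-40,0],[0,0,-20,0],[0,0,0,0]]}}

```text
time: 39.3
tool_pos: [0.6559, -0.1721, 0.3188]
tool_rot: [0.005, 0.999, -0.02, 0.029]
contact_force: [0.3, 0.7, 0.6]
gripper_width: 0.448
```

Run:
```python
from h import *
d([.65,-.17,.3])
im,dd,K,E=look('wrist');P=cloud(dd,K,E);Q=P.reshape(-1,3)
q=Q[(abs(Q[:,0]-.675)<.03)&(abs(Q[:,1]+.173)<.03)&(Q[:,2]>.198)&(Q[:,2]<.216)];print('handle',len(q),cv2.minAreaRect((q[:,:2]*1000).astype(np.float32)),np.percentile(q[:,2],[5,50,95]))
q=Q[(abs(Q[:,0]-.675)<.03)&(abs(Q[:,1]+.173)<.03)&(Q[:,2]>.1225)&(Q[:,2]<.135)];print('collar',len(q),q.min(0),q.max(0))
for c in((.6222,-.0257),(.4789,-.0115),(.4668,-.135)):
    try: hub(P,c)
    except Exception as e: print(c,e)
im,dd,K,E=look('top');P=cloud(dd,K,E);Q=P.reshape(-1,3)
for c in((.6222,-.0257),(.4789,-.0115),(.4668,-.135)):
    try: hub(P,c)
    except Exception as e: print(c,e)
q=Q[(Q[:,0]>.38)&(Q[:,0]<.68)&(Q[:,1]>.07)&(Q[:,1]<.24)&(Q[:,2]>.028)&(Q[:,2]<.045)]
q=q[~((q[:,0]>.66)&(q[:,1]<.1))]
print('crate',len(q),cv2.minAreaRect((q[:,:2]*1000).astype(np.float32)))
rings(P)
np.savez('t2',im=im,d=dd,K=K,E=E)
```

```text
tcp [ 0.6559 -0.1721  0.3188] yaw -2.25 tilt [ 0.0579 -0.012 ] pt [ 0.6559 -0.1721  0.3188] -> tool mm [-7.1 -2.  18.4] turn 0
handle 516 ((674.209716796875, -174.51504516601562), (17.425512313842773, 17.853864669799805), 88.64718627929688) [0.20207694 0.2081712  0.20962019]
collar 413 [ 0.65949081 -0.18985632  0.12261448] [ 0.70071423 -0.1596369   0.1346931 ]
hub [ 0.6221 -0.0258] z 0.0609 n 378 slot 165.3..192.2 mid 178.7 band z [0.041  0.0523 0.0539]
(0.4789, -0.0115) attempt to get argmax of an empty sequence
hub [ 0.4674 -0.135 ] z 0.0609 n 306 slot 155.8..186.0 mid 170.9 band z [0.0412 0.0514 0.054 ]
(0.6222, -0.0257) index -1 is out of bounds for axis 0 with size 0
(0.4789, -0.0115) index -1 is out of bounds for axis 0 with size 0
hub [ 0.4665 -0.1343] z 0.0622 n 22 slot 227.0..238.9 mid 232.9 band z [0.6253 0.6359 0.641 ]
crate 762 ((535.3785400390625, 141.5003662109375), (245.45407104492188, 87.39395904541016), 1.8516849279403687)
ring hist y [(np.float64(-0.4), np.int64(5)), (np.float64(-0.38), np.int64(72)), (np.float64(-0.36), np.int64(1)), (np.float64(-0.35), np.int64(71)), (np.float64(-0.34), np.int64(1)), (np.float64(-0.32), np.int64(58)), (np.float64(-0.31), np.int64(6)), (np.float64(-0.29), np.int64(1)), (np.float64(-0.28), np.int64(1))] x [0.403 0.45 ] z [0.088 0.134]
```

The pick stands upright, with its handle top where it was before. The rings hang, and the crate is found at (0.535, 0.1415), yaw 1.85°. Now the hubs, C first.

Run:
```python
from h import *
d([.622,-.0258,.16],0); d([.622,-.0258,.030],0)
```

```text
tcp [ 0.6551 -0.1717  0.3147] yaw -2.25 tilt [ 0.0531 -0.0102] pt [ 0.6551 -0.1717  0.3147] -> tool mm [ -47.  -145.8  151.3] turn -2.25
tcp [ 0.6551 -0.1717  0.3147] yaw -2.25 tilt [ 0.0531 -0.0102] pt [ 0.6551 -0.1717  0.3147] -> tool mm [ -54.  -146.8  281.1] turn -2.25
```

{"op": "step_arm", "data": {"steps": [[-8,-30,10,-2],[-8,-40,20,0],[-5,-40,20,0],[-5,-35,30,0],[0,0,30,0],[0,0,30,0],[0,0,0,0]], "claw": 100}}

```text
time: 40.1
tool_pos: [0.6298, -0.0214, 0.1516]
tool_rot: [0.003, 1.0, -0.002, 0.016]
contact_force: [-0.6, 0.3, -0.9]
gripper_width: 1.003
```

Run:
```python
from h import *
im,dd,K,E=look('wrist')
hub(cloud(dd,K,E),(.6221,-.0258))
d([.6228,-.0258,.1],0);d([.6228,-.0258,.030],0)
```

```text
hub [ 0.622  -0.0257] z 0.0608 n 1254 slot 164.4..191.9 mid 178.1 band z [0.0534 0.2262 0.232 ]
tcp [ 0.6312 -0.0218  0.1542] yaw -0.24 tilt [ 0.0353 -0.0072] pt [ 0.6312 -0.0218  0.1542] -> tool mm [-10.2   3.7  53.9] turn -0.24
tcp [ 0.6312 -0.0218  0.1542] yaw -0.24 tilt [ 0.0353 -0.0072] pt [ 0.6312 -0.0218  0.1542] -> tool mm [-12.7   3.2 123.8] turn -0.24
```

{"op": "step_arm", "data": {"steps": [[-7,3,25,0],[-4,0,25,0],[0,0,10,0],[0,0,0,0]]}}

```text
time: 40.55
tool_pos: [0.6257, -0.027, 0.0978]
tool_rot: [0.004, 1.0, -0.003, 0.021]
contact_force: [-0.1, -0.5, -0.3]
gripper_width: 1.002
```

Run:
```python
from h import *
d([.6228,-.0258,.030],0)
```

```text
tcp [ 0.6257 -0.027   0.0978] yaw -0.32 tilt [ 0.0428 -0.0087] pt [ 0.6257 -0.027   0.0978] -> tool mm [-5.8 -1.7 67.6] turn -0.32
```

{"op": "step_arm", "data": {"steps": [[-4,-1,18,0],[-2,-0.5,20,0],[0,0,20,0],[0,0,10,0],[0,0,0,0]]}}

```text
time: 41.05
tool_pos: [0.6316, -0.0283, 0.0395]
tool_rot: [0.006, 1.0, -0.004, 0.03]
contact_force: [0.1, -0.2, 0.3]
gripper_width: 0.996
```

Run:
```python
from h import *
d([.6228,-.0258,.030],0);print(state()['contact_force'])
```

```text
tcp [ 0.6316 -0.0283  0.0395] yaw -0.39 tilt [ 0.0599 -0.0116] pt [ 0.6316 -0.0283  0.0395] -> tool mm [-9.4 -2.5  8.9] turn -0.39
[ 0.1278864  -0.15324352  0.30415661]
```

{"op": "step_arm", "data": {"steps": [[-8,-2,6,0],[-3,-0.5,3,0]]}}

```text
time: 41.25
tool_pos: [0.6233, -0.0262, 0.0328]
tool_rot: [0.006, 0.999, -0.004, 0.033]
contact_force: [-0.2, -0.5, -0.4]
gripper_width: 1.001
```

{"op": "step_arm", "data": {"steps": [[-1,0,0,0],[0,0,0,0],[0,0,0,0],[0,0,0,0]], "claw": 60}}

```text
time: 41.65
tool_pos: [0.6219, -0.0258, 0.0341]
tool_rot: [0.006, 0.999, -0.004, 0.033]
contact_force: [0.2, 0.2, -3.9]
gripper_width: 0.732
```

Run:
```python
from h import *
d([.6228,-.0258,.030],0);s=state();print(s['contact_force'],s['gripper_width'])
```

```text
tcp [ 0.6219 -0.0258  0.0341] yaw -0.39 tilt [ 0.066  -0.0123] pt [ 0.6219 -0.0258  0.0341] -> tool mm [ 0.6 -0.1  4.1] turn -0.39
[ 0.17503283  0.19627191 -3.88404942] 0.7323664193443321
```

{"op": "step_arm", "data": {"steps": [[0,0,-15,0],[-2,0,-25,0],[-3,0,-30,0],[-3,-25,-5,0],[-2,-35,0,0],[-2,-40,0,0],[-2,-40,0,0],[0,-25,0,0]]}}

```text
time: 42.45
tool_pos: [0.6023, 0.1419, 0.1127]
tool_rot: [0.006, 0.999, -0.008, 0.032]
contact_force: [1.1, -0.8, -3.7]
gripper_width: 0.734
```

{"op": "step_arm", "data": {"steps": [[0,0,0,0]]}}

```text
time: 42.55
tool_pos: [0.6017, 0.1449, 0.1134]
tool_rot: [0.005, 0.999, -0.006, 0.032]
contact_force: [0.6, -0.0, -3.9]
gripper_width: 0.732
```

```bash
cat >> h.py <<'E'
def crate(P):
    Q=P.reshape(-1,3);q=Q[(Q[:,0]>.38)&(Q[:,0]<.68)&(Q[:,1]>.085)&(Q[:,1]<.24)&(Q[:,2]>.0305)&(Q[:,2]<.043)]
    r=cv2.minAreaRect((q[:,:2]*1000).astype(np.float32));print('crate',len(q),np.round(r[0],1),np.round(r[1],1),round(r[2],2))
E
python3 - <<'E'
from h import *
d([.6159,.1441,.06],0);s=state();print(s['contact_force'],s['gripper_width'])
im,dd,K,E=look('wrist');P=cloud(dd,K,E);crate(P);np.savez('w15',im=im,d=dd,K=K,E=E)
Q=P.reshape(-1,3);T=toolT();L=(Q-T[:3,3])@T[:3,:3]
m=(abs(L[:,0])<.05)&(abs(L[:,1])<.031)&(L[:,2]>-.045)&(L[:,2]<-.015);q=Q[m];l=L[m];print('hubtop',len(q),(np.percentile(l,[1,99],axis=0)*1e3).round(1).tolist(),'z',np.percentile(q[:,2],[5,50,95]).round(4))
save('w15.png',im)
E
```

```text
tcp [0.6017 0.1449 0.1134] yaw -0.64 tilt [ 0.0636 -0.0111] pt [0.6017 0.1449 0.1134] -> tool mm [10.7  0.1 54.2] turn -0.64
[ 0.57115161 -0.02617547 -3.92134843] 0.7324427728909263
crate 2978 [569.8 141.8] [179.5  86.1] 1.74
hubtop 12799 [[-26.8, -30.1, -41.1], [32.9, 30.6, -15.6]] z [0.1316 0.1378 0.1431]
```

View pics/w15.png

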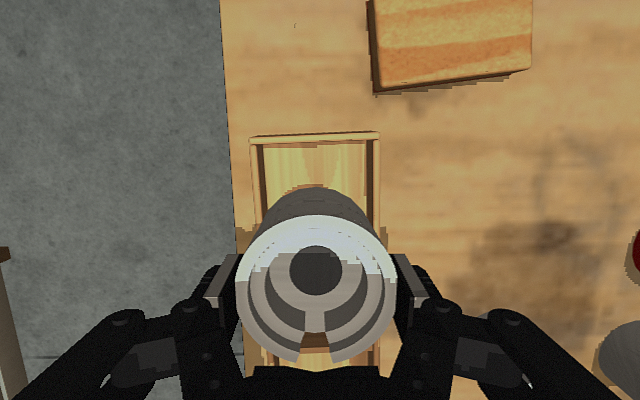

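The hub is held in the gripper over the crate, facing as before, and the far cell is free at (315,170).

```bash
cat >> h.py <<'E'
def held(P):
    T=toolT();Q=P.reshape(-1,3);L=(Q-T[:3,3])@T[:3,:3]
    m=(abs(L[:,0])<.04)&(abs(L[:,1])<.0325)&(L[:,2]>-.05)&(L[:,2]<-.012);q=Q[m]
    c=np.array([T[0,3],T[1,3]]);n=np.array([0,0,1.]);z0=np.percentile(q[:,2],97)
    pl=np.array([0,0,z0])
    for _ in range(8):
        r=np.hypot(q[:,0]-c[0],q[:,1]-c[1]);e=q[:,2]-(pl[0]*(q[:,0]-c[0])+pl[1]*(q[:,1]-c[1])+pl[2])
        k=(r>.026)&(r<.033)&(abs(e)<.0025); w=q[k]
        pl=np.linalg.lstsq(np.c_[w[:,:2]-c,np.ones(len(w))],w[:,2],rcond=None)[0]
        c=least_squares(lambda v:(lambda r:np.maximum(r-.032,0)+np.maximum(.0265-r,0))(np.hypot(w[:,0]-v[0],w[:,1]-v[1]))*1000,c,loss='soft_l1').x
    print('held hub top centre',c.round(4),'slope',pl.round(4),'n',len(w),'rel tcp',((c-T[:2,3])*1e3).round(1)); return c
E
python3 - <<'E'
from h import *
a=np.load('w15.npz');held(cloud(a['d'],a['K'],a['E']))
E
```

```text
held hub top centre [0.6031 0.1443] slope [ 0.1674 -0.0337  0.1555] n 487 rel tcp [1.3 0.7]
```

```bash
sed -i "s/z0=np.percentile(q\[:,2\],97)/z0=T[2,3]+.0262/; s/abs(e)<.0025/abs(e)<.002/; s/abs(L\[:,1\])<.0325/abs(L[:,1])<.0295/" h.py
python3 - <<'E'
from h import *
a=np.load('w15.npz');P=cloud(a['d'],a['K'],a['E']);held(P)
T=toolT();v,u=np.mgrid[:400,:640]
for (uu,vv) in [(316,225),(260,260),(370,260),(250,300),(385,300),(290,345),(345,345)]:
    print(uu,vv,P[vv,uu].round(4))
E
```

```text
held hub top centre [0.6018 0.1447] slope [0.0009 0.0018 0.1392] n 5534 rel tcp [-0.1  1.1]
316 225 [0.6298 0.1443 0.1397]
260 260 [0.6137 0.1667 0.1337]
370 260 [0.6133 0.123  0.1344]
250 300 [0.5974 0.1713 0.1357]
385 300 [0.5982 0.1174 0.1387]
290 345 [0.577  0.1557 0.1365]
345 345 [0.577  0.1329 0.1372]
```

{"op": "step_arm", "data": {"steps": [[7,0,5,0],[4,0,12,0],[-1,0,15,0],[-1,0,10,0],[0,0,0,0]]}}

```text
time: 43.1
tool_pos: [0.6141, 0.1388, 0.0676]
tool_rot: [0.007, 0.999, -0.008, 0.031]
contact_force: [-0.4, -0.4, -3.1]
gripper_width: 0.73
```

Run:
```python
from h import *
d([.6162,.1443,.0405],0);print(state()['contact_force'])
im,dd,K,E=look('wrist');P=cloud(dd,K,E);held(P)
```

```text
tcp [0.6141 0.1388 0.0676] yaw -0.93 tilt [ 0.0611 -0.014 ] pt [0.6141 0.1388 0.0676] -> tool mm [ 0.4 -5.9 27.1] turn -0.93
[-0.39479308 -0.44892189 -3.05641384]
held hub top centre [0.6142 0.1387] slope [-0.0016 -0.0013  0.0934] n 5538 rel tcp [-0.1 -0.1]
```

{"op": "step_arm", "data": {"steps": [[0,-5,-2,0],[1,-1.5,4,0],[0,0,8,0],[0,0,0,0]]}}

```text
time: 43.55
tool_pos: [0.6169, 0.1456, 0.0585]
tool_rot: [0.007, 0.999, -0.008, 0.032]
contact_force: [1.1, -0.2, -4.0]
gripper_width: 0.735
```

Run:
```python
from h import *
d([.6162,.1443,.0405],0);print(state()['contact_force'])
```

```text
tcp [0.6169 0.1456 0.0585] yaw -0.94 tilt [ 0.0637 -0.0137] pt [0.6169 0.1456 0.0585] -> tool mm [-1.8  1.1 17.9] turn -0.94
[ 1.13552912 -0.20835733 -3.96366482]
```

{"op": "step_arm", "data": {"steps": [[-1,0.5,7,0],[-0.5,0.3,6,0],[0,0,2,0],[0,0,0,0]]}}

```text
time: 43.95
tool_pos: [0.6163, 0.1447, 0.0422]
tool_rot: [0.007, 0.999, -0.008, 0.032]
contact_force: [-0.6, 0.5, -4.6]
gripper_width: 0.735
```

Run:
```python
from h import *
d([.6162,.1443,.0395],0);print(state()['contact_force'])
```

```text
tcp [0.6163 0.1447 0.0422] yaw -0.93 tilt [ 0.0639 -0.0137] pt [0.6163 0.1447 0.0422] -> tool mm [-0.3  0.4  2.7] turn -0.93
[-0.62645976  0.50960324 -4.64490606]
```

{"op": "step_arm", "data": {"steps": [[0,0,2,0],[0,0,1.5,0],[0,0,0.5,0]]}}

```text
time: 44.25
tool_pos: [0.6171, 0.1447, 0.0391]
tool_rot: [0.007, 0.999, -0.008, 0.032]
contact_force: [-2.3, -0.9, -0.8]
gripper_width: 0.734
```

{"op": "step_arm", "data": {"steps": [[0,0,0,0],[0,0,0,0],[0,0,0,0],[0,0,0,0]], "claw": 100}}

```text
time: 44.65
tool_pos: [0.6202, 0.145, 0.0425]
tool_rot: [0.006, 0.999, -0.008, 0.036]
contact_force: [0.4, 0.0, -0.8]
gripper_width: 0.999
```

{"op": "step_arm", "data": {"steps": [[0,0,-15,0],[-1,0,-25,0],[-2,0,-30,0],[-2,0,-30,0],[0,0,-30,0],[0,0,0,0]]}}

```text
time: 45.25
tool_pos: [0.6059, 0.147, 0.1824]
tool_rot: [0.006, 0.999, -0.008, 0.038]
contact_force: [0.3, 0.2, 1.2]
gripper_width: 0.998
```

Run:
```python
from h import *
d([.479,-.0115,.15],0);print(state()['contact_force'])
im,dd,K,E=look('wrist');P=cloud(dd,K,E);crate(P);Q=P.reshape(-1,3)
q=Q[(np.hypot(Q[:,0]-.616,Q[:,1]-.144)<.04)&(Q[:,2]>.062)&(Q[:,2]<.072)];print('placed',len(q),cv2.minEnclosingCircle(q[:,:2].astype(np.float32)),np.percentile(q[:,2],[5,95]).round(4))
for c in((.4789,-.0115),(.4672,-.135)):
    try: hub(P,c)
    except Exception as e: print(c,e)
```

```text
tcp [0.6059 0.147  0.1824] yaw -0.94 tilt [ 0.0754 -0.0124] pt [0.6059 0.147  0.1824] -> tool mm [-126.4  160.3   24.7] turn -0.94
[0.33896332 0.17475048 1.17139132]
crate 4740 [547.2 141.2] [224.9  86.1] 1.69
placed 1477 ((0.6167930960655212, 0.14466767013072968), 0.032151125371456146) [0.0636 0.066 ]
(0.4789, -0.0115) attempt to get argmax of an empty sequence
hub [ 0.4676 -0.1345] z 0.0606 n 327 slot 210.6..212.4 mid 211.5 band z [0.0412 0.046  0.0505]
```

{"op": "step_arm", "data": {"steps": [[-25,30,0,0],[-35,45,0,0],[-35,45,5,0],[-30,38,10,0],[0,0,15,0],[0,0,10,0],[0,0,0,0]]}}

```text
time: 46.0
tool_pos: [0.4816, -0.0035, 0.1276]
tool_rot: [0.006, 0.999, -0.008, 0.033]
contact_force: [-0.1, -1.1, -0.7]
gripper_width: 1.001
```

Run:
```python
from h import *
im,dd,K,E=look('wrist');P=cloud(dd,K,E)
c=hub(P,(.479,-.0115))
d([c[0]+.001,c[1],.1],0);d([c[0]+.001,c[1],.03],0)
```

```text
hub [ 0.4791 -0.0116] z 0.0607 n 1549 slot 166.6..193.3 mid 179.9 band z [0.0534 0.203  0.2113]
tcp [ 0.4822 -0.0033  0.1284] yaw -0.82 tilt [ 0.067  -0.0127] pt [ 0.4822 -0.0033  0.1284] -> tool mm [-3.9  7.9 28.3] turn -0.82
tcp [ 0.4822 -0.0033  0.1284] yaw -0.82 tilt [ 0.067  -0.0127] pt [ 0.4822 -0.0033  0.1284] -> tool mm [-8.6  7.1 98.1] turn -0.82
```

{"op": "step_arm", "data": {"steps": [[-4,6,10,0],[-1,1.5,18,0],[-1,0,20,0],[-1,0,20,0],[-1,0,15,0],[0,0,8,0],[0,0,0,0]]}}

```text
time: 46.75
tool_pos: [0.4846, -0.0105, 0.0354]
tool_rot: [0.007, 0.999, -0.003, 0.036]
contact_force: [0.2, -0.3, 0.3]
gripper_width: 0.998
```

Run:
```python
from h import *
d([.480,-.0116,.031],0)
```

```text
tcp [ 0.4846 -0.0105  0.0354] yaw -0.32 tilt [ 0.0717 -0.0136] pt [ 0.4846 -0.0105  0.0354] -> tool mm [-4.9  1.   4. ] turn -0.32
```

{"op": "step_arm", "data": {"steps": [[-5,1,3,0],[-1,0,1,0]]}}

```text
time: 46.95
tool_pos: [0.4798, -0.0116, 0.0318]
tool_rot: [0.007, 0.999, -0.003, 0.037]
contact_force: [0.4, 0.3, -0.9]
gripper_width: 0.999
```

{"op": "step_arm", "data": {"steps": [[-1,0,0,0],[0,0,0,0],[0,0,0,0],[0,0,0,0]], "claw": 60}}

```text
time: 47.35
tool_pos: [0.4789, -0.0116, 0.0331]
tool_rot: [0.007, 0.999, -0.003, 0.038]
contact_force: [0.5, 0.6, -3.4]
gripper_width: 0.734
```

Run:
```python
from h import *
d([.480,-.0116,.031],0);print(state()['contact_force'],state()['gripper_width'])
```

```text
tcp [ 0.4789 -0.0116  0.0331] yaw -0.26 tilt [ 0.0751 -0.014 ] pt [ 0.4789 -0.0116  0.0331] -> tool mm [ 0.9 -0.   2.2] turn -0.26
[ 0.48835396  0.57910427 -3.42391206] 0.7340062739215484
```

{"op": "step_arm", "data": {"steps": [[0,0,-15,0],[-2,0,-25,0],[-2,0,-30,0],[8,-20,0,0],[16,-35,0,0],[18,-40,0,0],[18,-38,0,0],[5,-12,0,0]]}}

```text
time: 48.15
tool_pos: [0.5312, 0.1374, 0.1011]
tool_rot: [0.007, 0.999, -0.006, 0.032]
contact_force: [-0.1, -0.8, -3.4]
gripper_width: 0.733
```

{"op": "step_arm", "data": {"steps": [[0,0,0,0]]}}

```text
time: 48.25
tool_pos: [0.5309, 0.1387, 0.1002]
tool_rot: [0.007, 0.999, -0.004, 0.031]
contact_force: [-0.3, 0.2, -4.8]
gripper_width: 0.734
```

Run:
```python
from h import *
im,dd,K,E=look('wrist');P=cloud(dd,K,E);held(P);crate(P)
d([.536,.1416,.06],0);s=state();print(s['contact_force'],s['gripper_width'])
```

```text
held hub top centre [0.5313 0.1386] slope [-0.011   0.0009  0.1269] n 5636 rel tcp [0.9 0.6]
crate 8272 [538.7 140.9] [242.1  86.4] 1.69
tcp [0.5305 0.138  0.1   ] yaw -0.51 tilt [ 0.0612 -0.014 ] pt [0.5305 0.138  0.1   ] -> tool mm [ 3.  -4.2 40.2] turn -0.51
[-0.54724471  0.57932339 -4.56679001] 0.737363103683801
```

{"op": "step_arm", "data": {"steps": [[4,-3,5,0],[2,-1,10,0],[-1,0,10,0],[0,0,0,0]]}}

```text
time: 48.7
tool_pos: [0.535, 0.138, 0.0711]
tool_rot: [0.008, 1.0, -0.007, 0.029]
contact_force: [-0.8, -0.8, -4.3]
gripper_width: 0.735
```

Run:
```python
from h import *
d([.5355,.1412,.0385],0);print(state()['contact_force'])
```

```text
tcp [0.535  0.138  0.0711] yaw -0.73 tilt [ 0.057  -0.0161] pt [0.535  0.138  0.0711] -> tool mm [-1.4 -3.7 32.5] turn -0.73
[-0.83572081 -0.7559706  -4.31531486]
```

{"op": "step_arm", "data": {"steps": [[-1,-4,2,0],[0,-0.5,8,0],[0,0,9,0],[0,0,7,0],[0,0,0,0]]}}

```text
time: 49.2
tool_pos: [0.5349, 0.1414, 0.0421]
tool_rot: [0.008, 1.0, -0.007, 0.028]
contact_force: [-0.0, 0.1, -4.5]
gripper_width: 0.738
```

Run:
```python
from h import *
d([.5355,.1412,.0385],0);print(state()['contact_force'])
```

```text
tcp [0.5349 0.1414 0.0421] yaw -0.82 tilt [ 0.0558 -0.0164] pt [0.5349 0.1414 0.0421] -> tool mm [0.4 0.1 3.6] turn -0.82
[-0.02918887  0.111364   -4.54357507]
```

{"op": "step_arm", "data": {"steps": [[0,0,2,0],[0,0,2,0],[0,0,1,0]]}}

```text
time: 49.5
tool_pos: [0.5358, 0.1415, 0.0387]
tool_rot: [0.008, 1.0, -0.007, 0.028]
contact_force: [-4.1, -0.4, 3.8]
gripper_width: 0.734
```

{"op": "step_arm", "data": {"steps": [[0,0,0,0],[0,0,0,0],[0,0,0,0],[0,0,0,0]], "claw": 100}}

```text
time: 49.9
tool_pos: [0.5397, 0.142, 0.0423]
tool_rot: [0.008, 0.999, -0.007, 0.032]
contact_force: [-0.1, 0.1, 0.4]
gripper_width: 0.998
```

{"op": "step_arm", "data": {"steps": [[0,0,-15,0],[-1,0,-25,0],[-2,0,-30,0],[-2,0,-30,0],[0,0,-30,0],[0,0,0,0]]}}

```text
time: 50.5
tool_pos: [0.5262, 0.1442, 0.1819]
tool_rot: [0.007, 0.999, -0.007, 0.034]
contact_force: [0.0, -0.3, 0.7]
gripper_width: 1.007
```

Run:
```python
from h import *
im,dd,K,E=look('wrist');P=cloud(dd,K,E);crate(P);Q=P.reshape(-1,3)
for x,y in((.6167,.1446),(.5355,.1413)):
    q=Q[(np.hypot(Q[:,0]-x,Q[:,1]-y)<.04)&(Q[:,2]>.062)&(Q[:,2]<.072)];print('placed',len(q),cv2.minEnclosingCircle(q[:,:2].astype(np.float32)),np.percentile(q[:,2],[5,95]).round(4))
try: hub(P,(.4672,-.135))
except Exception as e: print(e)
d([.4675,-.1347,.15],-8);print(state()['contact_force'])
```

```text
crate 7159 [536.4 141. ] [246.5  86.4] 1.63
placed 1813 ((0.6168837547302246, 0.14479225873947144), 0.03217625990509987) [0.0636 0.0661]
placed 1483 ((0.5353034734725952, 0.1415279060602188), 0.03224951773881912) [0.0635 0.0662]
hub [ 0.4672 -0.1342] z 0.0607 n 459 slot 161.2..185.9 mid 173.5 band z [0.0385 0.043  0.051 ]
tcp [0.5251 0.1441 0.1796] yaw -0.82 tilt [ 0.0646 -0.0153] pt [0.5251 0.1441 0.1796] -> tool mm [-55.5 279.1  30.1] turn 7.18
[-0.43834118  0.89695193 -1.04374303]
```

{"op": "step_arm", "data": {"steps": [[-6,30,0,0],[-9,45,0,0],[-9,45,0,0],[-9,45,0,0],[-9,45,0,0],[-9,42,10,0],[-4,22,15,4],[0,0,10,0]]}}

```text
time: 51.35
tool_pos: [0.4641, -0.1379, 0.1405]
tool_rot: [0.006, 0.999, -0.041, 0.031]
contact_force: [0.3, 0.6, -0.5]
gripper_width: 1.0
```

{"op": "step_arm", "data": {"steps": [[0,0,5,0],[0,0,0,0]]}}

```text
time: 51.55
tool_pos: [0.4626, -0.1365, 0.1321]
tool_rot: [0.005, 0.999, -0.041, 0.029]
contact_force: [-0.4, 0.6, 0.1]
gripper_width: 0.997
```

Run:
```python
from h import *
im,dd,K,E=look('wrist');P=cloud(dd,K,E)
c=hub(P,(.4672,-.1347))
d([c[0]+.001,c[1],.03])
```

```text
hub [ 0.4671 -0.1351] z 0.0608 n 1478 slot 158.1..185.1 mid 171.6 band z [0.0505 0.0544 0.2183]
tcp [ 0.4628 -0.1364  0.1324] yaw -4.63 tilt [ 0.0571 -0.0115] pt [ 0.4628 -0.1364  0.1324] -> tool mm [ -0.8  -2.4 102.5] turn 0
```

{"op": "step_arm", "data": {"steps": [[0,-1.5,12,0],[-0.5,-0.5,20,0],[-0.5,0,20,0],[-1,0,20,0],[-1,0,18,0],[-1,0,8,0],[0,0,0,0]]}}

```text
time: 52.3
tool_pos: [0.4688, -0.1288, 0.0315]
tool_rot: [0.005, 0.999, -0.034, 0.032]
contact_force: [-0.5, -0.5, 0.1]
gripper_width: 0.998
```

Run:
```python
from h import *
d([.468,-.1350,.031])
```

```text
tcp [ 0.4688 -0.1288  0.0315] yaw -3.84 tilt [ 0.063  -0.0121] pt [ 0.4688 -0.1288  0.0315] -> tool mm [-0.4  6.2  0.5] turn 0
```

{"op": "step_arm", "data": {"steps": [[-1,6,0,0],[-1,0,0.5,0]]}}

```text
time: 52.5
tool_pos: [0.4674, -0.1347, 0.0321]
tool_rot: [0.005, 0.999, -0.033, 0.033]
contact_force: [0.8, 0.7, 0.4]
gripper_width: 0.997
```

{"op": "step_arm", "data": {"steps": [[-1,0,0,0],[0,0,0,0],[0,0,0,0],[0,0,0,0]], "claw": 60}}

```text
time: 52.9
tool_pos: [0.4671, -0.1353, 0.0342]
tool_rot: [0.006, 0.999, -0.033, 0.034]
contact_force: [0.1, 0.1, -2.9]
gripper_width: 0.732
```

Run:
```python
from h import *
d([.468,-.1350,.031]);print(state()['contact_force'],state()['gripper_width'])
```

```text
tcp [ 0.4671 -0.1353  0.0342] yaw -3.78 tilt [ 0.0674 -0.0136] pt [ 0.4671 -0.1353  0.0342] -> tool mm [ 0.7 -0.4  3.2] turn 0
[ 0.11401023  0.06721859 -2.93807012] 0.7320318429915588
```

{"op": "step_arm", "data": {"steps": [[0,0,-15,0],[-2,0,-25,0],[-2,0,-30,0],[0,-20,0,0],[0,-35,0,0],[0,-42,0,0],[0,-45,0,0],[0,-45,0,0]]}}

```text
time: 53.7
tool_pos: [0.4661, 0.0551, 0.0988]
tool_rot: [0.005, 0.999, -0.039, 0.029]
contact_force: [1.5, -1.2, -4.9]
gripper_width: 0.728
```

{"op": "step_arm", "data": {"steps": [[0,-45,0,-2],[0,-30,0,-2],[0,-8,0,0],[0,0,0,0]]}}

```text
time: 54.1
tool_pos: [0.467, 0.1455, 0.0946]
tool_rot: [0.006, 1.0, 0.001, 0.026]
contact_force: [-0.9, -0.3, -4.5]
gripper_width: 0.733
```

Run:
```python
from h import *
im,dd,K,E=look('wrist');P=cloud(dd,K,E);held(P);crate(P)
d([.455,.1391,.06],0);s=state();print(s['contact_force'],s['gripper_width'])
```

```text
held hub top centre [0.4674 0.1454] slope [-0.0136 -0.0024  0.1203] n 5541 rel tcp [0.4 0.5]
crate 8936 [523.  139.5] [148.8  86.4] 0.81
tcp [0.4669 0.1449 0.0944] yaw 0.03 tilt [ 0.0515 -0.0113] pt [0.4669 0.1449 0.0944] -> tool mm [-13.7   5.4  33.8] turn 0.03
[ 0.14814961 -0.87387994 -4.25403681] 0.7343065465395077
```

Run:
```python
from h import *
im,dd,K,E=look('scene');P=cloud(dd,K,E);crate(P);Q=P.reshape(-1,3)
for x,y in((.6167,.1446),(.5355,.1413)):
    q=Q[(np.hypot(Q[:,0]-x,Q[:,1]-y)<.045)&(Q[:,2]>.058)&(Q[:,2]<.072)];print('placed',len(q),cv2.minEnclosingCircle(q[:,:2].astype(np.float32)))
im,dd,K,E=look('wrist');P=cloud(dd,K,E);Q=P.reshape(-1,3)
for x,y in((.6167,.1446),(.5355,.1413)):
    q=Q[(np.hypot(Q[:,0]-x,Q[:,1]-y)<.045)&(Q[:,2]>.062)&(Q[:,2]<.072)];print('placed w',len(q),cv2.minEnclosingCircle(q[:,:2].astype(np.float32)))
q=Q[(Q[:,0]>.4)&(Q[:,0]<.68)&(Q[:,2]>.0315)&(Q[:,2]<.043)&(Q[:,1]>.08)&(Q[:,1]<.2)]
for x in np.arange(.41,.67,.02):
    s=q[abs(q[:,0]-x)<.01]
    if len(s)>20: print(round(x,2),len(s),s[:,1].min().round(4),s[:,1].max().round(4))
print(q[:,0].min(),q[:,0].max())
save('w16.png',im)
```

```text
crate 481 [535.5 136.8] [245.6  92.7] 1.13
placed 161 ((0.6202694177627563, 0.13401950895786285), 0.03384743630886078)
placed 158 ((0.5287019610404968, 0.14070937037467957), 0.03782176226377487)
placed w 0 ((0.0, 0.0), 0.0)
placed w 4210 ((0.5289310812950134, 0.1417733132839203), 0.03893886134028435)
0.45 88 0.0956 0.101
0.47 421 0.0958 0.1819
0.49 948 0.0961 0.1822
0.51 946 0.0964 0.1826
0.53 1455 0.0963 0.1829
0.55 1416 0.097 0.1831
0.57 1256 0.0973 0.1836
0.59 1158 0.0975 0.1837
0.4493280911965877 0.5970200252474865
```

View pics/w16.png

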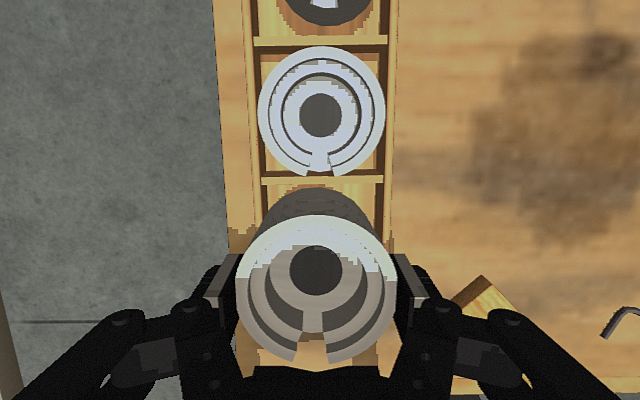

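The middle hub sits in its cell at (321,113) and the held one is over the near cell. The crate hasn't moved.

{"op": "step_arm", "data": {"steps": [[-8,4,0,0],[-4,2,6,0],[0,0,8,0],[0,0,0,0]]}}

```text
time: 54.65
tool_pos: [0.4551, 0.1333, 0.0788]
tool_rot: [0.006, 1.0, -0.004, 0.026]
contact_force: [-0.4, -0.6, -4.0]
gripper_width: 0.734
```

Run:
```python
from h import *
d([.4553,.1385,.0395]);print(state()['contact_force'])
```

```text
tcp [0.4551 0.1333 0.0788] yaw -0.46 tilt [ 0.0521 -0.0129] pt [0.4551 0.1333 0.0788] -> tool mm [-1.9 -5.7 39.2] turn 0
[-0.41782986 -0.58962359 -4.00736303]
```

{"op": "step_arm", "data": {"steps": [[0,-5,2,0],[-0.5,-0.5,8,0],[0,0,8,0],[0,0,0,0]]}}

```text
time: 55.05
tool_pos: [0.4557, 0.1388, 0.0589]
tool_rot: [0.006, 1.0, -0.005, 0.026]
contact_force: [0.6, -0.5, -4.8]
gripper_width: 0.736
```

Run:
```python
from h import *
d([.4553,.1387,.0395]);print(state()['contact_force'])
```

```text
tcp [0.4557 0.1388 0.0589] yaw -0.50 tilt [ 0.052  -0.0128] pt [0.4557 0.1388 0.0589] -> tool mm [-1.4 -0.2 19.4] turn 0
[ 0.63272661 -0.46339766 -4.75248624]
```

{"op": "step_arm", "data": {"steps": [[-1,0,7,0],[0,0,7,0],[0,0,3,0],[0,0,1.5,0],[0,0,0,0]]}}

```text
time: 55.55
tool_pos: [0.4561, 0.1389, 0.0397]
tool_rot: [0.006, 1.0, -0.004, 0.026]
contact_force: [-0.1, 0.1, -2.9]
gripper_width: 0.737
```

Run:
```python
from h import *
d([.4553,.1387,.0395]);print(state()['contact_force'])
```

```text
tcp [0.4561 0.1389 0.0397] yaw -0.47 tilt [ 0.0512 -0.013 ] pt [0.4561 0.1389 0.0397] -> tool mm [-0.8  0.2  0.2] turn 0
[-0.08954671  0.09604952 -2.89385011]
```

{"op": "step_arm", "data": {"steps": [[0,0,1.5,0],[0,0,0,0]]}}

```text
time: 55.75
tool_pos: [0.4569, 0.139, 0.04]
tool_rot: [0.006, 1.0, -0.004, 0.026]
contact_force: [1.3, -0.6, -5.2]
gripper_width: 0.728
```

{"op": "step_arm", "data": {"steps": [[0,0,0,0],[0,0,0,0],[0,0,0,0],[0,0,0,0]], "claw": 100}}

```text
time: 56.15
tool_pos: [0.46, 0.1393, 0.0425]
tool_rot: [0.006, 1.0, -0.004, 0.029]
contact_force: [0.3, -0.7, -0.8]
gripper_width: 1.0
```

{"op": "step_arm", "data": {"steps": [[0,0,-15,0],[-1,0,-25,0],[-2,0,-30,0],[-2,0,-30,0],[0,0,-30,0],[-20,30,-20,0],[-20,40,0,0],[0,0,0,0]]}}

```text
time: 56.95
tool_pos: [0.4047, 0.0696, 0.1978]
tool_rot: [0.007, 0.999, -0.003, 0.031]
contact_force: [1.1, 0.1, 0.4]
gripper_width: 0.999
```

Run:
```python
from h import *
s=state();print(s['time'],s['tool_pos'],s['contact_force'])
for n in('wrist','scene','top'):
    im,dd,K,E=look(n);P=cloud(dd,K,E);Q=P.reshape(-1,3);print(n)
    try: crate(P); rings(P)
    except Exception as e: print(e)
    for x,y in((.6167,.1446),(.5355,.1413),(.4555,.1388)):
        q=Q[(np.hypot(Q[:,0]-x,Q[:,1]-y)<.038)&(Q[:,2]>.059)&(Q[:,2]<.072)]
        if len(q)>9: print('placed',len(q),cv2.minEnclosingCircle(q[:,:2].astype(np.float32)),np.percentile(q[:,2],[5,95]).round(4))
    q=Q[(abs(Q[:,0]-.675)<.03)&(abs(Q[:,1]+.173)<.03)&(Q[:,2]>.198)&(Q[:,2]<.216)]
    if len(q)>9: print('handle',len(q),cv2.minAreaRect((q[:,:2]*1000).astype(np.float32))[0])
    for l in('offcut','hex_key','sanding_block'):
        for b in boxes_of(n,l)[:1]:
            x,y,w,h=b['box'];print(l,round(b['p'],2),np.round(b['box']).tolist())
im,dd,K,E=look('top');save('t3.png',im[90:310,180:500].repeat(2,0).repeat(2,1))
```

```text
56.95 [0.40471705 0.06959697 0.19781682] [1.07246243 0.07931342 0.42914056]
wrist
crate 4564 [491.  139.2] [154.4  86.1] 0.82
index -1 is out of bounds for axis 0 with size 0
placed 2331 ((0.5353000164031982, 0.1409703493118286), 0.03236835077404976) [0.0592 0.066 ]
placed 2263 ((0.4562450647354126, 0.13880954682826996), 0.03232262656092644) [0.0592 0.066 ]
offcut 0.84 [343.0, 176.0, 84.0, 84.0]
hex_key 0.94 [462.0, 199.0, 87.0, 30.0]
scene
crate 579 [535.6 137.7] [245.8  93. ] 0.68
ring hist y [(np.float64(-0.39), np.int64(4)), (np.float64(-0.38), np.int64(69)), (np.float64(-0.36), np.int64(1)), (np.float64(-0.35), np.int64(71)), (np.float64(-0.32), np.int64(69))] x [0.403 0.45 ] z [0.084 0.134]
placed 99 ((0.6199902892112732, 0.1354687213897705), 0.03305835276842117) [0.0595 0.0677]
placed 141 ((0.5335326194763184, 0.13926197588443756), 0.03498593345284462) [0.0594 0.0684]
placed 145 ((0.4548579156398773, 0.13732509315013885), 0.03496251255273819) [0.0594 0.0677]
handle 60 (673.4139404296875, -176.7870635986328)
sanding_block 0.78 [355.0, 136.0, 28.0, 37.0]
top
crate 877 [534.9 140.5] [244.3  87.7] 0.58
ring hist y [(np.float64(-0.4), np.int64(4)), (np.float64(-0.38), np.int64(67)), (np.float64(-0.35), np.int64(68)), (np.float64(-0.34), np.int64(1)), (np.float64(-0.32), np.int64(56)), (np.float64(-0.31), np.int64(7)), (np.float64(-0.28), np.int64(1))] x [0.403 0.45 ] z [0.088 0.135]
placed 245 ((0.6197125315666199, 0.13696454465389252), 0.03287026286125183) [0.0595 0.0679]
placed 284 ((0.5338510274887085, 0.1420375555753708), 0.033025432378053665) [0.0595 0.0684]
placed 281 ((0.4548083543777466, 0.1397954821586609), 0.03256659582257271) [0.0595 0.0681]
handle 80 (671.7271118164062, -173.0071258544922)
offcut 0.91 [254.0, 246.0, 40.0, 37.0]
hex_key 0.65 [434.0, 237.0, 6.0, 20.0]
sanding_block 0.9 [232.0, 110.0, 46.0, 28.0]
```

Run:
```python
from h import *
im,dd,K,E=look('top');P=cloud(dd,K,E);Q=P.reshape(-1,3)
for x,y in((.6190,.138),(.5345,.1413),(.4552,.1388)):
    q=Q[(np.hypot(Q[:,0]-x,Q[:,1]-y)<.045)&(Q[:,2]>.0625)&(Q[:,2]<.08)]
    c=np.array(cv2.minEnclosingCircle(q[:,:2].astype(np.float32))[0])
    p=np.linalg.lstsq(np.c_[q[:,:2]-c,np.ones(len(q))],q[:,2],rcond=None)[0];print(len(q),c.round(4),'slope/z',p.round(4))
for b in boxes_of('top','hub_1'): print(round(b['p'],2),np.round(b['box']))
print(state()['contact_force'],state()['time'])
```

```text
176 [0.6211 0.1357] slope/z [-0.0003 -0.0067  0.0657]
186 [0.5345 0.1414] slope/z [ 0.0044 -0.0011  0.0658]
189 [0.4549 0.1393] slope/z [0.0007 0.0047 0.0658]
0.96 [205. 150.  28.  28.]
0.74 [200. 216.  35.  30.]
0.68 [199. 184.  31.  28.]
[ 0.64429747  1.12698525 -0.21564293] 57.7
```

```bash
python3 -c "
from h import *
print(job_done())"
```

```text
the job is handed in; nothing more can be done
None
```

The job is handed in at about 58 s of the 210 s allowed. All three hubs had a ring. I lifted each ring out with the pick and hung it on the bar, put the pick back in its stand, and stood the empty hubs in the crate, one to a cell.

**What the last checks showed**
- **Rings:** the scene and top cameras both showed three rings on the bar, at y of about -0.375, -0.345 and -0.315 m, and nothing left on the hook.
- **Pick:** it stands in the fork with its handle top within about 1–2 mm of where it started.
- **Hubs:** all three are upright and level, with their tops at about 66 mm by the camera (65 mm expected).
- **Sanding block and offcut:** both were still seen where they started. I did not measure them.

**What disagreed or was not checked**
- **Far hub and crate:** I set the hub down centred in the far cell. It now sits about 8 mm off, against the cell's corner, and the crate has turned about 1°. This was probably the announced knock. The hub is still level and at floor height, so I left it.
- **Red look-alike hub:** it ended about 10 mm from where it first measured. I probably brushed it with the pick; the force reading was about 2 N.
- **Hex key:** the wrist camera found it clearly, but the top camera's detection was unreliable, so its position is not confirmed from there.
- **Joint limit:** I pulled the arm in to straighten the tilted tool, and joint 2 read -1.010, which is its lower limit.
- **Last picture:** the final top picture could not be viewed because the viewer's limit was reached. The last checks rest on the depth measurements and the detector.

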